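# Sift the steel polishing balls out of the tumbled stones

### The arm

A 6-joint arm with a two-finger parallel gripper is mounted at the origin on the work surface. World frame = base frame: x ahead of the robot, y to its left, z up, the work surface at z = 0. Lengths are in mm, angles in degrees, forces in N, time in s.
With the tool pointing down it reaches from about 300 to 850 mm from the base axis. Payload 4.2 kg.
Tool frame: the origin (TCP) lies midway between the tips of the shut fingers; the grasp point (between the pads) lies env.grip_depth behind it (env.grip_depth is the distance from the TCP to the grasp point, in mm); z points along the fingers, y is the direction in which the jaws open and shut (so a half turn about z gives the same grasp; the last joint's range is limited). The gripper opens to 91 mm and grips with 3 to 60 N. Pads are 32 mm wide; open, the fingers measure 118 mm over their backs; the gripper's body (76 mm by 178 mm) begins 60 mm behind the grasp point.
Start: joints at [67.609, 18.312, 89.639, -0, 72.044, -1.146], TCP at [208.361, 535.937, 213.976] pointing down, gripper open.
Joint ranges: [-177.97, 177.97], [-48.28, 115.42], [12.27, 149.76], [-77.06, 257.06], [2.81, 150.46], [-146.56, 146.56]. Speed limits (degrees/s): [147.25, 147.25, 180, 180, 180, 180].

### API

Orientations are given as [roll, pitch, yaw] about the fixed x, y, z axes, in that order (R = Rz(yaw) Ry(pitch) Rx(roll)).
In Python, from workcell import env, cams, spotter gives the robot as it stands.
- The arm moves only by the tool apply_moves, never from a script. Its argument "plan" is a list of rows, each an object with "jaw": the closure, from 0 (fully open) to 1 (shut); "delta_pos": the shift along the tool's x, y, z in mm, a list of three; "spin": the turn about the tool's z in rad. In form: [{"jaw": jaw, "delta_pos": [dx, dy, dz], "spin": spin}, ...]. A call has exactly 8 rows; each row is the pose to reach, as a shift and turn from the pose measured when the call began, along the tool's axes at that moment; what a row does not reach only later rows make up. A row lasts 1/8 s, in which the tool goes at most 62.5 mm and 10.7 degrees, less where a joint would pass 70% of its speed; a pose out of reach is approached as far as the arm can. A call with a gripper value outside its range is refused whole. The fingers move at their own pace and stop on an object; "squeeze" is the grip in N (left out, the last holds). Time passes only in rows, so rows that repeat a pose let the fingers close, or fill a call up. It gives the time, the measured TCP pose, the force and the opening at its end, in the units of the state.
- env.state(): the state, without advancing time (a new reading comes with each control period).
- cams.grab_frame(name): name is "side" or "top" or "wrist"; returns the picture (480x640x3 uint8, red, green, blue); there is no depth.
- cams.calibration(name): a dict with "camera_matrix" (3x3 intrinsics, pixels), "rvec" (rotation vector, rad) and "tvec" (3), from world to camera coordinates, as OpenCV has them. Camera axes: x right, y down, z forward; pixel columns grow to the right and rows downward; lengths in mm; the calibration is good to about 2 mm. The wrist camera is an equidistant fisheye: a pixel r from the principal point sees the ray r / f radians off the axis. A picture is of the moment at which its call begins: read the wrist's pose just before it. calibration takes no time and is no camera call; for the wrist camera it gives the pose at the moment of the call.
- env.job_done(): hands the job in, once; it reports no verdict.
Trained networks look in the newest picture that a camera, given by its name, has taken for a name from the list of things; names that differ only in an ending like _2 or _b are one class to them, and where a whole thing is asked for, a point or a joint stands for the part that bears it (a point fixed in the world has none). Each returns a list of dicts, best first, with "confidence" (0 to 1); they miss things now and then, are a little off and sometimes report something else, mostly with a low value. They report only what shows in the picture. A call takes as long as a camera call.
- spotter.masks_of(camera, target): "region" (480x640 bool, what is visible of it) and "extent" ([left, top, right, bottom] in pixels, round what is visible of it).
The state is a dict: "time_s": time; "qpos": joint angles; "qvel": joint speeds; "effort": joint torques, N m; "ee_pos": TCP position; "ee_rot": TCP orientation; "force": force on the tool from outside, world axes, zero at the start; "torque": the same for the moment, N m; "gripper_width": finger opening in mm.
Only numpy, scipy, OpenCV 4.12 (cv2) and the standard library are available. Lean on these libraries where they do the work, as an engineer would, in place of code of your own. Each camera call takes 0.05 s, during which the arm holds its last target.

### The job

The sieve on the wooden tray holds polished stones mixed with small steel balls. Take it by its handle and, keeping it down on the tray's rails, shake it briskly side to side until every ball has dropped into the tray and only the stones remain; end strokes with a short gentle press against the sprung rubber buffer there, first left, then right, then left and right again, never ramming them. Then lift the sieve across and set it down gently, fully seated and level between the corner posts of the aluminium stand, let go, and leave the other things on the bench alone.

Things in the scene. Friction and masses are not known exactly. Their poses are not given: they have to be found in the camera images.
- sieve_handle (a point): Centre of the sieve's handle, a straight wooden bar 124 mm long (along the sieve's x), 12 mm thick (along its y) and 22 mm tall, level, 75 mm above the sieve's underside and over its middle; free on both long faces. Grip it across its 12 mm. Axes: x along the bar, y along the shaking direction, z up.
- sieve_base (a point): Centre of the sieve's underside, same axes. The sieve is a loose wooden frame, 124 mm (x) by 150 mm (y), walls 40 mm high, about 0.3 kg, the same turned half round. Its 4 mm thick steel floor has three open slots 18 mm wide along x, at y = -40, 0 and +40 mm; the solid strips between (22 mm wide, at y = -60, -20, 20, 60 mm) each have a 3 mm groove along x in which a ball lies until the sieve is moved briskly (above about 3 m/s2; slow sliding leaves them lying).
- sieve: The whole sieve; origin and axes as sieve_base.
- tray: Fixed wooden collecting tray, 150 mm (x) by 270 mm (y), open at the top. Origin at the centre of its underside, x across, y along the rails, z up. Its two rails run along y, tops 45 mm up; the sieve rests on them between low side lips with 3 mm play at each side in x, and slides along y with a drag of up to 5 N, felt on top of the buffers' push. Balls fall onto its floor 6 mm up.
- buffer_left (a joint): How far the left buffer (the tray's +y end, the robot's left) is pushed in, m, 0 when free; a coarse reading. A black rubber pad 60 by 22 mm, middle 70 mm up, facing the sieve's end wall (75 mm from the sieve's middle), on a stiff spring (8 N per mm, 4 mm travel). A good press is 0.6 to 1.5 mm (5 to 12 N), held 0.1 s or more; over 2 mm (16 N) is ramming.
- buffer_right (a joint): The same for the right buffer (the tray's -y end, the robot's right). Each buffer's steel bracket is clamped at its own place, different each time: the pad's free face is 97 to 117 mm from the tray's middle, so find it by feel.
- stand_seat (a point): Where the middle of the sieve's underside sits on the aluminium stand (fixed): centre of its two rails' top, 40 mm above the bench; x and y as the sieve's (either way round), z up. Four corner posts rise 22 mm above the seat and leave the sieve 3 mm play on each side in x and y. Over 40 N is too hard a landing.
- stand: The aluminium stand, 150 mm (x) by 180 mm (y), 62 mm high; origin at the centre of its underside, axes as stand_seat.
- ball1_center (a point): Centre of one of five polished steel balls, 14 mm across, 11 g. It starts in a groove of the sieve's floor (centre 11 mm above the underside); in the tray its centre is 13 mm above the bench.
- ball2_center (a point): Centre of one of five polished steel balls, 14 mm across, 11 g. It starts in a groove of the sieve's floor (centre 11 mm above the underside); in the tray its centre is 13 mm above the bench.
- ball3_center (a point): Centre of one of five polished steel balls, 14 mm across, 11 g. It starts in a groove of the sieve's floor (centre 11 mm above the underside); in the tray its centre is 13 mm above the bench.
- ball4_center (a point): Centre of one of five polished steel balls, 14 mm across, 11 g. It starts in a groove of the sieve's floor (centre 11 mm above the underside); in the tray its centre is 13 mm above the bench.
- ball5_center (a point): Centre of one of five polished steel balls, 14 mm across, 11 g. It starts in a groove of the sieve's floor (centre 11 mm above the underside); in the tray its centre is 13 mm above the bench.
- stone1_center (a point): Centre of one of three round polished stones, 32 mm across, 24 mm high, 35 g, lying in the sieve, too large for its slots.
- stone2_center (a point): Centre of one of three round polished stones, 32 mm across, 24 mm high, 35 g, lying in the sieve, too large for its slots.
- stone3_center (a point): Centre of one of three round polished stones, 32 mm across, 24 mm high, 35 g, lying in the sieve, too large for its slots.
- jar: Bystander, leave it: glass jar, 52 mm across, 75 mm high; origin at the centre of its underside.
- tweezers: Bystander, leave it: steel tweezers, 100 mm long; origin at the centre of its underside.
- spool: Bystander, leave it: copper wire spool, 44 mm across, 22 mm high; origin at the centre of its underside.
- mug: Bystander, leave it: blue mug, 80 mm across, 90 mm high; origin at the centre of its underside.
- dish: Bystander, leave it: white dish, 90 mm across, 30 mm high; origin at the centre of its underside.

How it is judged:
By the outcome, as a careful person would: the job done as asked, in the order asked, and still so for the second after the job is handed in, with the robot touching nothing.
It also fails if it takes over 72 s, if anything falls off the work surface, if the arm or the gripper's body presses on something with over 40 N, if the wrist force passes 120 N, or if a joint passes its speed limit or range.

## Working session

There is one attempt and no reset: what is moved stays moved. The work goes in short steps, Python scripts to look and compute and a tool call to move; the robot and the scene stay as the last step left them, time stands still between calls to the robot, and variables do not carry over. Pictures are saved under pics/ and viewed, and the job is handed in when it is done.

Besides the shell and the picture viewer there is one more tool, called after "Call:" as name(argument=value, ...), one argument or row to a line, values as JSON. apply_moves: Moves the arm, as the interface text tells. Its arguments: {"type":"object","properties":{"plan":{"type":"array"},"squeeze":{"type":"number"}},"required":["plan"]}

```bash
ls; mkdir -p pics; python3 - <<'E'
from workcell import env,cams,spotter
import cv2
print(env.state(), env.grip_depth)
for n in ["top","side","wrist"]:
    im=cams.grab_frame(n); cv2.imwrite(f"pics/{n}0.png",im[:,:,::-1])
    print(n,cams.calibration(n))
E
```

```text
pics
{'time_s': 0.0, 'qpos': array([ 6.76082311e+01,  1.83523768e+01,  8.97063170e+01,  1.65748820e-04,
        7.20419014e+01, -1.14702944e+00]), 'qvel': array([ 0.00373902, -0.06080327, -0.10571655, -0.06179388, -0.10189678,
       -0.1433962 ]), 'effort': array([-1.62326472e-05, -4.12458229e+01, -2.31975871e+01,  7.28527992e-02,
        4.57566103e-02, -1.32653604e-04]), 'ee_pos': array([208.17354541, 535.46399482, 213.11349195]), 'ee_rot': array([-1.79899428e+02, -2.17127685e-03,  1.58755207e+02]), 'force': array([ 0.69216308, -0.02208975,  0.84055235]), 'torque': array([-0.01376452, -0.03085705,  0.02199998]), 'gripper_width': 91.23475124872914} 18.8
top {'camera_matrix': array([[514.25360867,   0.        , 324.78518479],
       [  0.        , 514.25360867, 246.62651408],
       [  0.        ,   0.        ,   1.        ]]), 'rvec': array([ 2.02832623, -2.19121691,  0.23835079]), 'tvec': array([  10.92891509,  600.51143684, 1081.49477817])}
side {'camera_matrix': array([[578.57563736,   0.        , 311.38580886],
       [  0.        , 578.57563736, 241.75404933],
       [  0.        ,   0.        ,   1.        ]]), 'rvec': array([ 0.61190948, -2.75688373,  0.98844495]), 'tvec': array([ 509.32600613,  286.40055543, 1305.13654719])}
wrist {'camera_matrix': array([[371.64829954,   0.        , 319.37449623],
       [  0.        , 371.64829954, 237.35748009],
       [  0.        ,   0.        ,   1.        ]]), 'rvec': array([-2.38136803, -1.62851998, -0.24363499]), 'tvec': array([-573.6030171 ,  -32.94594198,  393.62580335])}
```

View pics/top0.png

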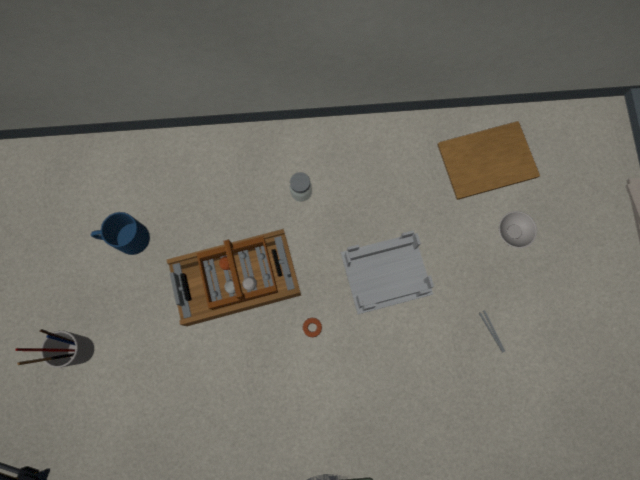

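View pics/side0.png

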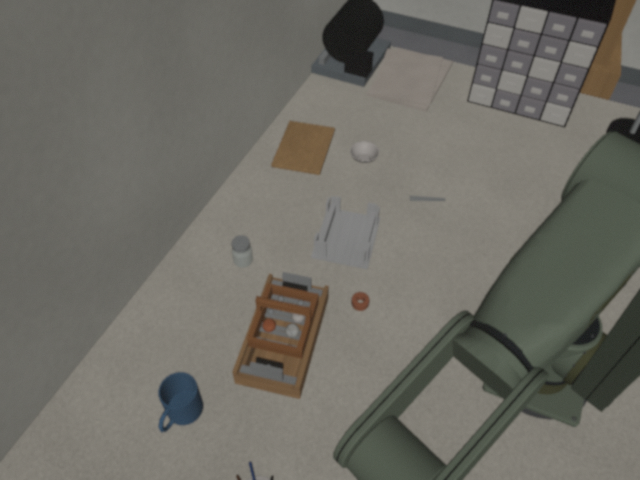

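View pics/wrist0.png

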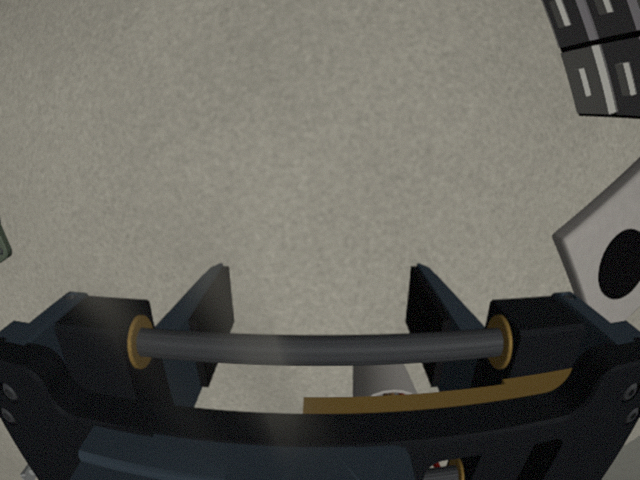

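The top view shows the tray around (234,277) with the sieve in it, the handle running along (230,240)-(240,298), and the stand at (388,272). The mug, jar, spool, dish and tweezers stand clear of the path.

```bash
cat > h.py <<'E'
from workcell import env,cams,spotter
import cv2,numpy as np
np.set_printoptions(precision=2,suppress=True)
def unproj(cam,px,z,c=None):
    c=c or cams.calibration(cam); K=c["camera_matrix"];R,_=cv2.Rodrigues(c["rvec"]);t=c["tvec"]
    px=np.atleast_2d(px).astype(float)
    d=np.c_[(px-K[[0,1],[2,2]])/K[[0,1],[0,1]],np.ones(len(px))]
    if cam=="wrist":
        u=d[:,:2];r=np.linalg.norm(u,axis=1,keepdims=True)+1e-9
        d=np.c_[u/r*np.sin(r),np.cos(r)]
    w=d@R; C=-R.T@t
    return C+w*((z-C[2])/w[:,2])[:,None]
def proj(cam,P,c=None):
    c=c or cams.calibration(cam);R,_=cv2.Rodrigues(c["rvec"]);q=np.atleast_2d(P)@R.T+c["tvec"]
    K=c["camera_matrix"]
    if cam=="wrist":
        n=np.linalg.norm(q[:,:2],axis=1,keepdims=True)+1e-9
        u=q[:,:2]/n*np.arctan2(n,q[:,2:])
    else: u=q[:,:2]/q[:,2:]
    return u*K[[0,1],[0,1]]+K[[0,1],[2,2]]
E
python3 - <<'E'
from h import *
im={}
for cam in ["top","side"]:
    I=cams.grab_frame(cam)[:,:,::-1].copy()
    for n,z in [("tray",57),("sieve",85),("sieve_handle",131),("stand",62),("buffer_left",70),("buffer_right",70),("jar",75),("mug",90),("spool",22),("dish",30),("ball1_center",56),("stone1_center",60)]:
        for m in spotter.masks_of(cam,n)[:6]:
            if m["confidence"]<.3: continue
            ys,xs=np.nonzero(m["region"])
            (c,s,a)=cv2.minAreaRect(np.c_[xs,ys].astype(np.float32))
            box=cv2.boxPoints((c,s,a)); w=unproj(cam,np.r_[box,[c]],z)
            print(cam,n,round(m["confidence"],2),m["extent"],"ctr",w[4][:2],"corners",w[:4,:2].round(0).tolist())
            if n in("tray","sieve","sieve_handle","stand"):cv2.drawContours(I,[np.int32(box*1)],0,(0,255,0),1)
    if cam=="top": I=cv2.resize(I[200:360,130:470],None,fx=2.35,fy=2.35)
    cv2.imwrite(f"pics/{cam}1.png",I)
E
```

```text
top tray 0.89 [168.3, 229.2, 301.2, 322.6] ctr [546.89 174.01] corners [[601.0, 326.0], [652.0, 54.0], [493.0, 24.0], [446.0, 289.0]]
top sieve 0.63 [197.5, 236.1, 276.3, 310.4] ctr [556.45 160.92] corners [[615.0, 251.0], [640.0, 97.0], [499.0, 72.0], [475.0, 223.0]]
top sieve 0.41 [303.8, 319.9, 319.6, 336.6] ctr [421.49   5.54] corners [[423.0, 31.0], [447.0, 4.0], [420.0, -20.0], [397.0, 7.0]]
top sieve_handle 0.59 [196.9, 233.9, 275.4, 309.9] ctr [548.78 154.8 ] corners [[602.0, 243.0], [631.0, 94.0], [496.0, 68.0], [470.0, 213.0]]
top stand 0.87 [343.2, 235.5, 430.7, 314.6] ctr [ 534.83 -167.96] corners [[594.0, -66.0], [627.0, -248.0], [477.0, -268.0], [446.0, -91.0]]
top buffer_left 0.54 [179.1, 273.9, 190.0, 301.2] ctr [532.66 278.68] corners [[563.0, 295.0], [565.0, 273.0], [503.0, 263.0], [501.0, 285.0]]
top buffer_right 0.46 [271.1, 247.0, 283.9, 274.3] ctr [572.69  70.13] corners [[601.0, 84.0], [604.0, 67.0], [545.0, 56.0], [542.0, 73.0]]
top jar 0.6 [287.3, 171.7, 314.0, 203.2] ctr [740.87   8.92] corners [[777.0, 30.0], [774.0, -17.0], [705.0, -12.0], [708.0, 35.0]]
t
[... 2081 characters left out ...]
], [542.0, 69.0]]
side jar 0.94 [230.7, 238.1, 253.8, 268.1] ctr [736.24  32.25] corners [[784.0, -1.0], [738.0, -22.0], [691.0, 64.0], [735.0, 84.0]]
side mug 0.94 [157.3, 371.2, 201.0, 430.7] ctr [650.49 433.99] corners [[728.0, 399.0], [645.0, 360.0], [578.0, 467.0], [656.0, 503.0]]
side spool 0.79 [355.7, 294.8, 368.2, 310.4] ctr [425.38  12.94] corners [[454.0, -3.0], [416.0, -20.0], [397.0, 28.0], [434.0, 45.0]]
side dish 0.44 [352.1, 296.3, 366.9, 309.2] ctr [426.55  17.77] corners [[455.0, 4.0], [417.0, -14.0], [399.0, 32.0], [436.0, 49.0]]
side stone1_center 0.54 [288.1, 325.6, 299.6, 339.7] ctr [529.06 173.71] corners [[548.0, 167.0], [523.0, 155.0], [511.0, 181.0], [535.0, 192.0]]
```

View pics/top1.png

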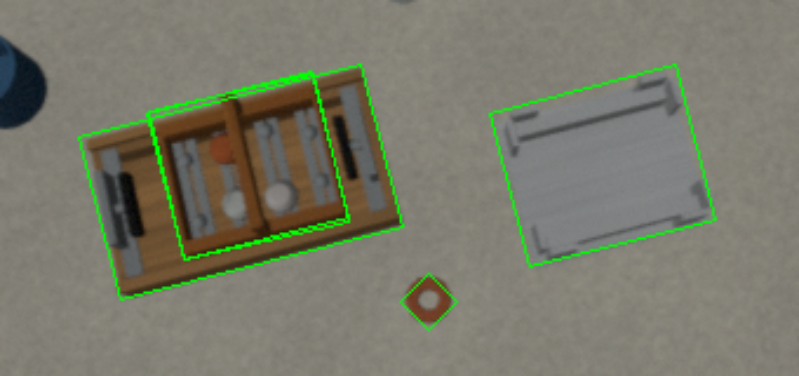

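```bash
cat >> h.py <<'E'
from scipy.spatial.transform import Rotation as Rn
def delta(target,yaw,s=None):
    s=s or env.state(); R=Rn.from_euler("xyz",s["ee_rot"],degrees=True).as_matrix()
    d=R.T@(np.array(target)-s["ee_pos"])
    y0=s["ee_rot"][2]; dy=(yaw-y0+180)%360-180
    return d.round(2), round(-np.radians(dy),4)
E
python3 - <<'E'
from h import *
e=unproj("top",[[130+235/2.35,200+98/2.35],[130+262/2.35,200+232/2.35]],131);print(e,e.mean(0))
d=e[0]-e[1];print(np.degrees(np.arctan2(d[1],d[0])))
print(delta([555,170,230],190.4))
s=env.state();print(proj("wrist",[s["ee_pos"],s["ee_pos"]-[0,0,100]]))
c=cams.calibration("wrist");R,_=cv2.Rodrigues(c["rvec"]);print(-R.T@c["tvec"]-s["ee_pos"],R[2])
I=cams.grab_frame("side")[:,:,::-1][250:420,200:400]
cv2.imwrite("pics/side2.png",cv2.resize(I,None,fx=3.5,fy=3.5,interpolation=cv2.INTER_CUBIC))
E
```

```text
[[611.08 163.66 131.  ]
 [489.16 144.68 131.  ]] [550.12 154.17 131.  ]
8.847966761548758
(array([-455.68, -215.47,  -16.04]), np.float64(-0.5523))
[[321.06 295.05]
 [320.43 237.64]]
[-78.52  29.54 172.13] [ 0.27 -0.11 -0.96]
```

View pics/side2.png

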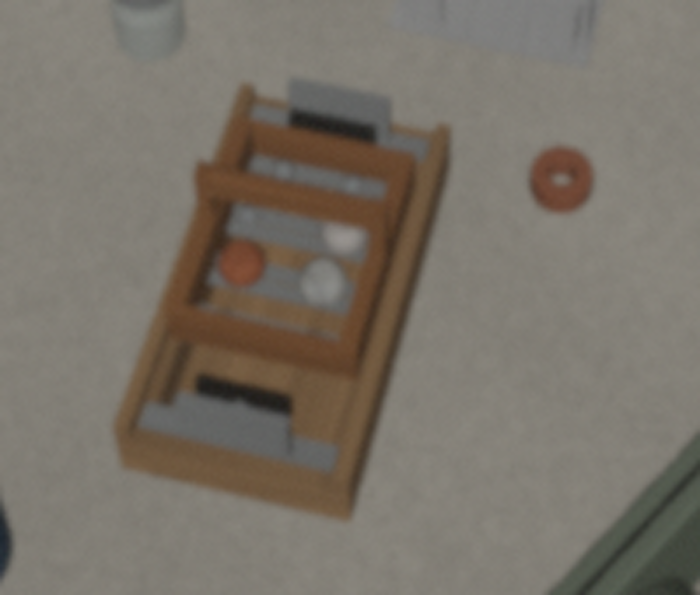

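The handle is a clear bar across the sieve, its centre near (550,154). The balls lie on the grey strips, and the buffer pads are black.

```bash
python3 - <<'E'
from h import *
print(delta([550,154,240],190.2))
E
```

```text
(array([-456.82, -232.19,  -26.04]), np.float64(-0.5488))
```

Call:
apply_moves(
  plan=[
    {"jaw":0,"delta_pos":[-40,-20,-8],"spin":-0.05},
    {"jaw":0,"delta_pos":[-95,-48,-16],"spin":-0.12},
    {"jaw":0,"delta_pos":[-150,-76,-26],"spin":-0.2},
    {"jaw":0,"delta_pos":[-205,-104,-26],"spin":-0.28},
    {"jaw":0,"delta_pos":[-260,-132,-26],"spin":-0.36},
    {"jaw":0,"delta_pos":[-315,-160,-26],"spin":-0.43},
    {"jaw":0,"delta_pos":[-370,-188,-26],"spin":-0.5},
    {"jaw":0,"delta_pos":[-415,-210,-26],"spin":-0.549},
  ],
)

```text
time_s: 2.5
ee_pos: [520.4, 187.8, 240.1]
ee_rot: [180.0, 0.0, -169.8]
force: [0.5, -0.2, 0.1]
gripper_width: 91.2
```

```bash
python3 - <<'E'
from h import *
print(delta([550,154,240],190.2),env.state()["ee_pos"])
E
```

```text
(array([-23.1 , -38.56,   0.1 ]), np.float64(0.0007)) [520.42 187.84 240.09]
```

```bash
python3 - <<'E'
from h import *
I=cams.grab_frame("wrist");cv2.imwrite("pics/w1.png",I[:,:,::-1])
E
```

```text
(no output)
```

View pics/w1.png

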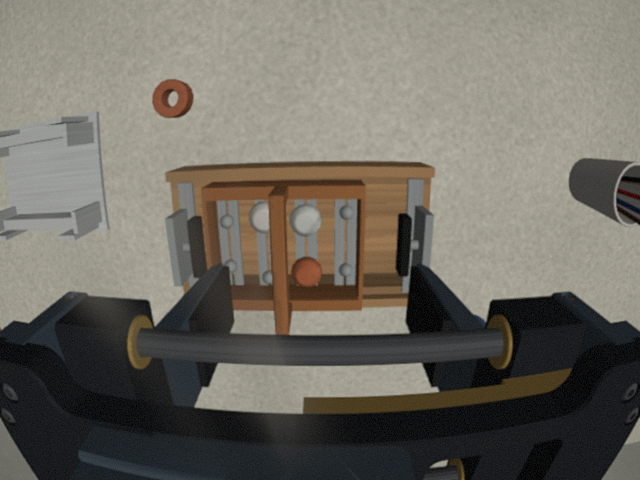

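```bash
python3 - <<'E'
from h import *
I=cams.grab_frame("wrist")
c=cams.calibration("wrist")
J=I[150:340,150:450,::-1];cv2.imwrite("pics/w2.png",cv2.resize(J,None,fx=2.6,fy=2.6,interpolation=cv2.INTER_CUBIC))
e=unproj("wrist",[[280,189],[282,333]],131);print(e,e.mean(0));d=e[1]-e[0];print(np.degrees(np.arctan2(d[1],d[0])))
e=unproj("wrist",[[168,175],[432,172]],57);d=e[1]-e[0];print(e,np.degrees(np.arctan2(-d[0],d[1])))
e=unproj("wrist",[[205,184],[364,183]],85);d=e[1]-e[0];print(e,np.degrees(np.arctan2(-d[0],d[1])))
E
```

```text
[[491.25 149.59 131.  ]
 [617.08 168.7  131.  ]] [554.16 159.15 131.  ]
8.634335353997548
[[508.12  27.33  57.  ]
 [461.26 287.55  57.  ]] 10.206808628525549
[[505.99  76.47  85.  ]
 [481.54 218.8   85.  ]] 9.745693157502382
```

View pics/w2.png

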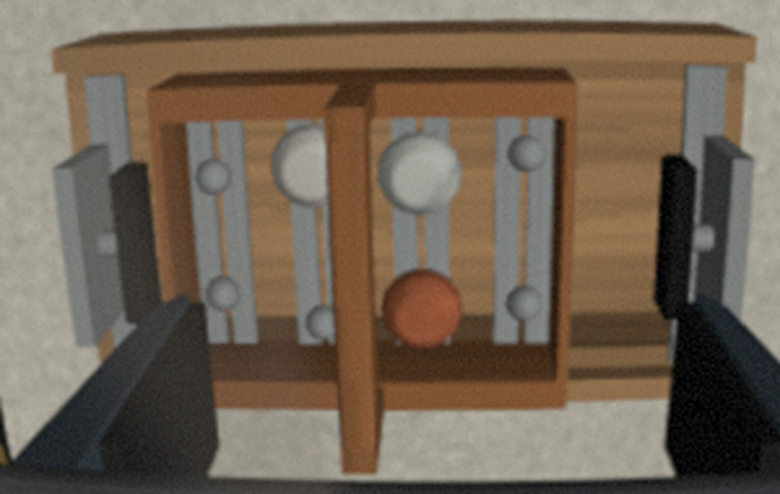

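```bash
python3 - <<'E'
from h import *
print(delta([552,157,101.5],189.8))
E
```

```text
(array([-24.37, -33.87, 138.24]), np.float64(0.0023))
```

Call:
apply_moves(
  plan=[
    {"jaw":0,"delta_pos":[-12,-17,10],"spin":0.002},
    {"jaw":0,"delta_pos":[-24.4,-33.9,30],"spin":0.002},
    {"jaw":0,"delta_pos":[-24.4,-33.9,60],"spin":0.002},
    {"jaw":0,"delta_pos":[-24.4,-33.9,90],"spin":0.002},
    {"jaw":0,"delta_pos":[-24.4,-33.9,115],"spin":0.002},
    {"jaw":0,"delta_pos":[-24.4,-33.9,130],"spin":0.002},
    {"jaw":0,"delta_pos":[-24.4,-33.9,138],"spin":0.002},
    {"jaw":0,"delta_pos":[-24.4,-33.9,138.2],"spin":0.002},
  ],
)

```text
time_s: 3.6
ee_pos: [552.0, 157.2, 101.6]
ee_rot: [-179.9, 0.1, -170.2]
force: [0.9, 0.3, -0.6]
gripper_width: 90.8
```

```bash
python3 - <<'E'
from h import *
I=cams.grab_frame("wrist");cv2.imwrite("pics/w3.png",I[:,:,::-1]);print(env.state()["force"])
E
```

```text
[-0.22 -0.6   0.64]
```

View pics/w3.png

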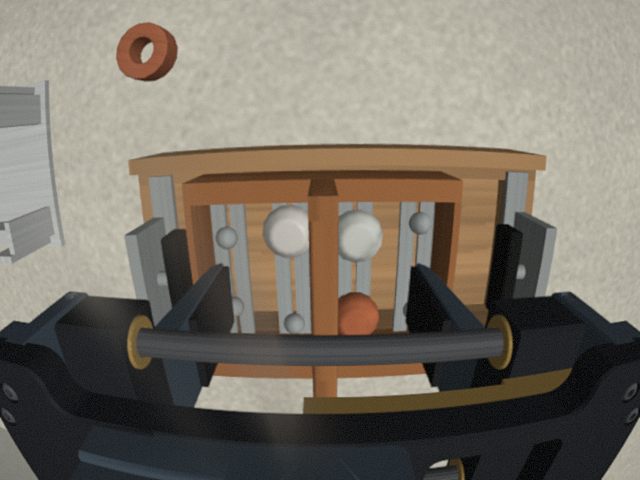

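The handle at column 323 is midway between the fingers (columns 220 and 420), so I'm closing the jaws.

Call:
apply_moves(
  plan=[
    {"jaw":0.5,"delta_pos":[0,0,0],"spin":0},
    {"jaw":0.75,"delta_pos":[0,0,0],"spin":0},
    {"jaw":0.9,"delta_pos":[0,0,0],"spin":0},
    {"jaw":1,"delta_pos":[0,0,0],"spin":0},
    {"jaw":1,"delta_pos":[0,0,0],"spin":0},
    {"jaw":1,"delta_pos":[0,0,0],"spin":0},
    {"jaw":1,"delta_pos":[0,0,0],"spin":0},
    {"jaw":1,"delta_pos":[0,0,0],"spin":0},
  ],
  squeeze=40,
)

```text
time_s: 4.65
ee_pos: [552.4, 157.5, 102.1]
ee_rot: [-180.0, 0.1, -170.2]
force: [-0.8, 1.9, -0.6]
gripper_width: 14.1
```

```bash
python3 - <<'E'
from h import *
s=env.state();print(s["force"],s["torque"],s["ee_pos"],s["ee_rot"],s["gripper_width"])
I=cams.grab_frame("wrist");cv2.imwrite("pics/w4.png",I[:,:,::-1]);print(env.state()["force"])
E
```

```text
[-0.81  1.92 -0.56] [0.44 0.08 0.03] [552.39 157.46 102.06] [-179.95    0.13 -170.19] 14.095304914735664
[-1.29  0.98 -0.38]
```

View pics/w4.png

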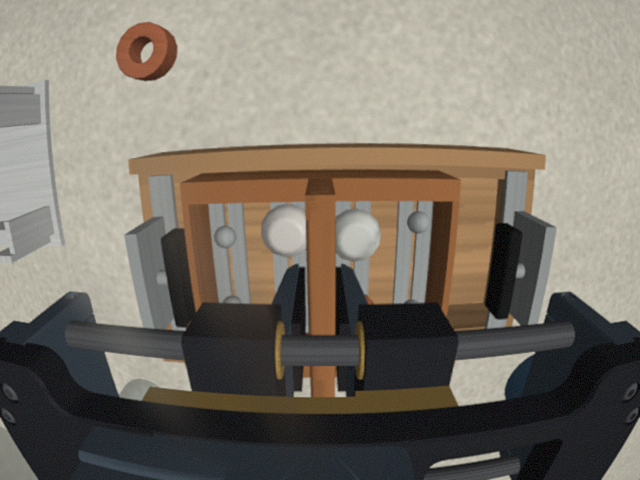

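Gripped at the middle of the handle, 14 mm opening. Next I'll estimate the buffer gaps from the picture before sliding.

```bash
python3 - <<'E'
from h import *
c=cams.calibration("wrist");a=np.radians(9.8);u=np.array([-np.sin(a),np.cos(a)])
s=env.state();p0=s["ee_pos"][:2]@u;print("tcp",p0)
# right pad face top near corner in w4 ~ (184,229); bottom ; left pad ~ (498,225)
for n,px,z in [("R",[184,229],81),("L",[502,226],81),("sieveR",[183,181],85),("sieveL",[460,180],85),("trayR",[131,160],57),("trayL",[545,156],57)]:
    e=unproj("wrist",[px],z,c)[0];print(n,e,e[:2]@u-p0)
I=cams.grab_frame("top")[:,:,::-1][220:330,155:310]
cv2.imwrite("pics/t5.png",cv2.resize(I,None,fx=5,fy=5,interpolation=cv2.INTER_CUBIC))
E
```

```text
tcp 61.20694677801433
R [536.16  76.52  81.  ] -77.06532896061682
L [502.93 257.04  81.  ] 106.4744969621627
sieveR [508.07  75.17  85.  ] -73.61145810594394
sieveL [482.18 221.46  85.  ] 74.95190865269367
trayR [505.    27.29  57.  ] -120.27051748165373
trayL [454.55 291.28  57.  ] 148.4559304394662
```

```bash
python3 - <<'E'
import cv2
I=cv2.imread("pics/w4.png")[140:340,120:560];cv2.imwrite("pics/w4z.png",cv2.resize(I,None,fx=1.8,fy=1.8))
E
```

```text
(no output)
```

View pics/w4z.png

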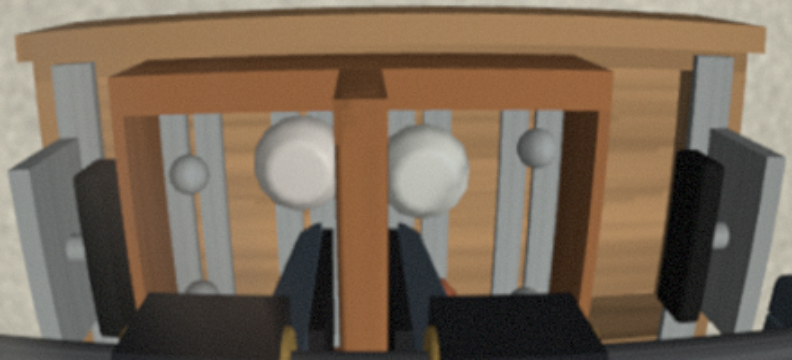

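```bash
python3 - <<'E'
from h import *
c=cams.calibration("wrist");a=np.radians(9.8);u=np.array([-np.sin(a),np.cos(a)])
s=env.state();p0=s["ee_pos"][:2]@u
f=lambda x,y:[120+x/1.8,140+y/1.8]
for n,px,z in [("Rb",f(127,330),59),("Lb",f(660,315),59),("Rb2",f(113,162),59),("Lb2",f(676,152),59),("Lt",f(720,165),81),("Rt",f(80,175),81)]:
    e=unproj("wrist",[px],z,c)[0];print(n,e,e[:2]@u-p0)
E
```

```text
Rb [611.8   76.11  59.  ] -90.3295117307965
Lb [571.44 280.87  59.  ] 118.30804005124178
Rb2 [544.61  68.17  59.  ] -86.72100135341013
Lb2 [506.69 264.9   59.  ] 113.59383071909672
Lt [504.01 270.78  81.  ] 119.84171111932612
Rt [543.16  64.55  81.  ] -90.04472905279658
```

View pics/t5.png

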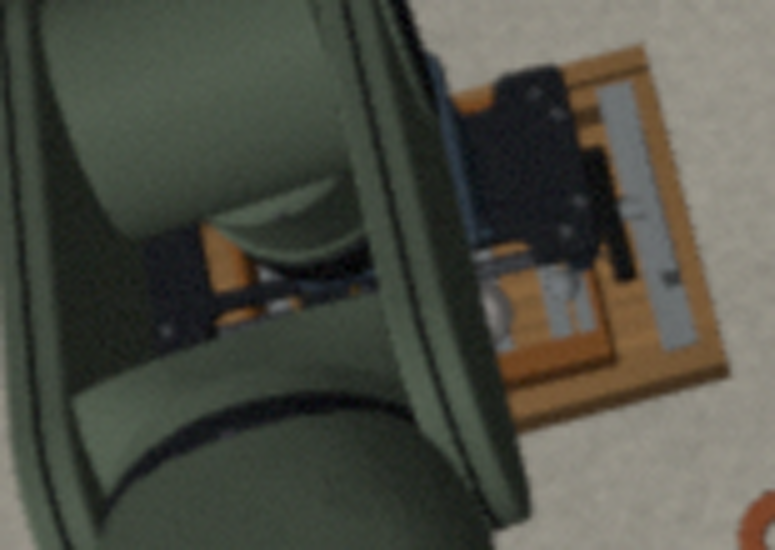

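Gaps are about 40 mm on the left and about 12 mm on the right. I'll slide slowly left to feel the drag.

Call:
apply_moves(
  plan=[
    {"jaw":1,"delta_pos":[0,3,0],"spin":0},
    {"jaw":1,"delta_pos":[0,6,0],"spin":0},
    {"jaw":1,"delta_pos":[0,10,0],"spin":0},
    {"jaw":1,"delta_pos":[0,14,0],"spin":0},
    {"jaw":1,"delta_pos":[0,18,0],"spin":0},
    {"jaw":1,"delta_pos":[0,22,0],"spin":0},
    {"jaw":1,"delta_pos":[0,26,0],"spin":0},
    {"jaw":1,"delta_pos":[0,28,0],"spin":0},
  ],
)

```text
time_s: 5.75
ee_pos: [547.6, 185.4, 102.1]
ee_rot: [-179.9, 0.1, -170.2]
force: [0.3, -2.1, 0.3]
gripper_width: 12.0
```

```bash
cat > st.py <<'E'
from h import *
a=np.radians(9.8);u=np.array([-np.sin(a),np.cos(a)]);v=np.array([np.cos(a),np.sin(a)])
s=env.state();print("t",s["time_s"],"pos",s["ee_pos"],"y",round(s["ee_pos"][:2]@u,2),"x",round(s["ee_pos"][:2]@v,2),"rot",s["ee_rot"],"Fy",round(s["force"][:2]@u,2),"Fx",round(s["force"][:2]@v,2),"F",s["force"],"T",s["torque"],"w",s["gripper_width"])
E
python3 st.py
```

```text
t 5.75 pos [547.58 185.36 102.07] y 89.45 x 571.14 rot [-179.95    0.13 -170.18] Fy -2.13 Fx -0.1 F [ 0.27 -2.12  0.31] T [-0.32 -0.07 -0.07] w 12.049757626494163
```

Call:
apply_moves(
  plan=[
    {"jaw":1,"delta_pos":[0,1,0],"spin":0},
    {"jaw":1,"delta_pos":[0,2,0],"spin":0},
    {"jaw":1,"delta_pos":[0,3,0],"spin":0},
    {"jaw":1,"delta_pos":[0,4,0],"spin":0},
    {"jaw":1,"delta_pos":[0,5,0],"spin":0},
    {"jaw":1,"delta_pos":[0,6,0],"spin":0},
    {"jaw":1,"delta_pos":[0,7,0],"spin":0},
    {"jaw":1,"delta_pos":[0,8,0],"spin":0},
  ],
)

```text
time_s: 6.75
ee_pos: [546.2, 193.3, 102.1]
ee_rot: [-179.9, 0.1, -170.2]
force: [-0.0, -3.1, 0.6]
gripper_width: 11.9
```

```bash
python3 st.py; python3 - <<'E'
from h import *
I=cams.grab_frame("wrist")[140:340,120:560,::-1];cv2.imwrite("pics/w6.png",cv2.resize(I,None,fx=1.8,fy=1.8))
E
```

```text
t 6.75 pos [546.19 193.31 102.05] y 97.52 x 571.13 rot [-179.94    0.13 -170.18] Fy -3.1 Fx -0.56 F [-0.02 -3.15  0.61] T [-0.37 -0.03  0.  ] w 11.887082506425232
```

View pics/w6.png

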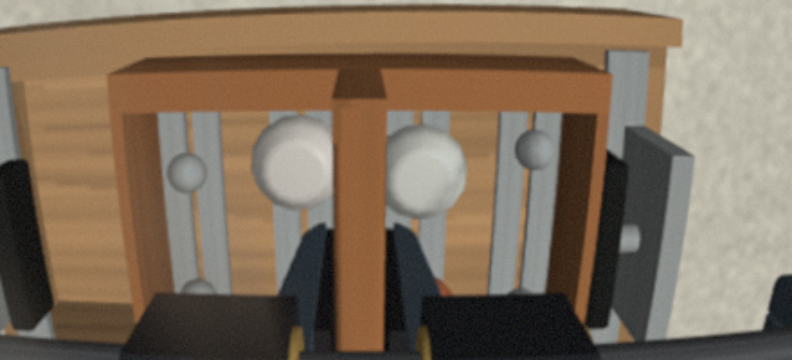

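The left pad (x≈605 in the zoom) is nearly at the sieve wall with a few mm to go, and the balls are still in their grooves. I'll creep on.

Call:
apply_moves(
  plan=[
    {"jaw":1,"delta_pos":[0,0.5,0],"spin":0},
    {"jaw":1,"delta_pos":[0,1,0],"spin":0},
    {"jaw":1,"delta_pos":[0,1.3,0],"spin":0},
    {"jaw":1,"delta_pos":[0,1.6,0],"spin":0},
    {"jaw":1,"delta_pos":[0,1.9,0],"spin":0},
    {"jaw":1,"delta_pos":[0,2.2,0],"spin":0},
    {"jaw":1,"delta_pos":[0,2.5,0],"spin":0},
    {"jaw":1,"delta_pos":[0,2.8,0],"spin":0},
  ],
)

```text
time_s: 7.8
ee_pos: [545.9, 195.1, 102.2]
ee_rot: [-179.8, 0.1, -170.1]
force: [1.0, -7.4, 1.8]
gripper_width: 11.9
```

```bash
python3 st.py
```

```text
t 7.8 pos [545.94 195.07 102.19] y 99.3 x 571.18 rot [-179.83    0.14 -170.13] Fy -7.44 Fx -0.32 F [ 0.95 -7.39  1.76] T [-1.19 -0.18  0.08] w 11.88561410454875
```

Call:
apply_moves(
  plan=[
    {"jaw":1,"delta_pos":[0,1.2,0],"spin":0},
    {"jaw":1,"delta_pos":[0,1.4,0],"spin":0},
    {"jaw":1,"delta_pos":[0,1.6,0],"spin":0},
    {"jaw":1,"delta_pos":[0,1.8,0],"spin":0},
    {"jaw":1,"delta_pos":[0,2.0,0],"spin":0},
    {"jaw":1,"delta_pos":[0,2.0,0],"spin":0},
    {"jaw":1,"delta_pos":[0,2.0,0],"spin":0},
    {"jaw":1,"delta_pos":[0,2.0,0],"spin":0},
  ],
)

```text
time_s: 8.8
ee_pos: [546.0, 195.4, 102.4]
ee_rot: [-179.7, 0.1, -170.1]
force: [0.5, -8.2, 2.0]
gripper_width: 11.9
```

```bash
python3 st.py
```

```text
t 8.8 pos [545.98 195.43 102.42] y 99.64 x 571.28 rot [-179.65    0.15 -170.07] Fy -8.14 Fx -0.9 F [ 0.5  -8.17  1.95] T [-1.41 -0.19  0.1 ] w 11.932426519911232
```

Call:
apply_moves(
  plan=[
    {"jaw":1,"delta_pos":[0,1.9,0],"spin":0},
    {"jaw":1,"delta_pos":[0,2.2,0],"spin":0},
    {"jaw":1,"delta_pos":[0,2.5,0],"spin":0},
    {"jaw":1,"delta_pos":[0,2.8,0],"spin":0},
    {"jaw":1,"delta_pos":[0,3.0,0],"spin":0},
    {"jaw":1,"delta_pos":[0,3.0,0],"spin":0},
    {"jaw":1,"delta_pos":[0,3.0,0],"spin":0},
    {"jaw":1,"delta_pos":[0,3.0,0],"spin":0},
  ],
)

```text
time_s: 9.8
ee_pos: [546.0, 196.0, 102.8]
ee_rot: [-179.4, 0.2, -170.0]
force: [2.3, -11.2, 2.6]
gripper_width: 12.1
```

```bash
python3 st.py
```

```text
t 9.8 pos [546.03 196.   102.79] y 100.2 x 571.42 rot [-179.4     0.17 -169.97] Fy -11.42 Fx 0.37 F [  2.31 -11.19   2.56] T [-1.74 -0.26  0.14] w 12.053489053195793
```

Press 1 (left) is about 1.1–1.2 mm: 11 N total including drag, with contact at y≈98.7. Next is a release and a brisk stroke series well clear of both buffers.

Call:
apply_moves(
  plan=[
    {"jaw":1,"delta_pos":[0,-3,0.4],"spin":0},
    {"jaw":1,"delta_pos":[0,-14,0.7],"spin":0},
    {"jaw":1,"delta_pos":[0,-38,0.7],"spin":0},
    {"jaw":1,"delta_pos":[0,-12,0.7],"spin":0},
    {"jaw":1,"delta_pos":[0,-38,0.7],"spin":0},
    {"jaw":1,"delta_pos":[0,-12,0.7],"spin":0},
    {"jaw":1,"delta_pos":[0,-38,0.7],"spin":0},
    {"jaw":1,"delta_pos":[0,-38,0.7],"spin":0},
  ],
)

```text
time_s: 10.8
ee_pos: [552.6, 157.4, 102.6]
ee_rot: [-179.4, 0.1, -170.0]
force: [-0.2, -2.4, 2.1]
gripper_width: 11.5
```

```bash
python3 st.py; python3 - <<'E'
from h import *
I=cams.grab_frame("wrist")[140:340,120:560,::-1];cv2.imwrite("pics/w7.png",cv2.resize(I,None,fx=1.8,fy=1.8))
E
```

```text
t 10.8 pos [552.64 157.41 102.63] y 61.04 x 571.37 rot [-179.36    0.14 -170.03] Fy -2.34 Fx -0.61 F [-0.2  -2.41  2.09] T [-0.29  0.14  0.05] w 11.47100715270443
```

View pics/w7.png

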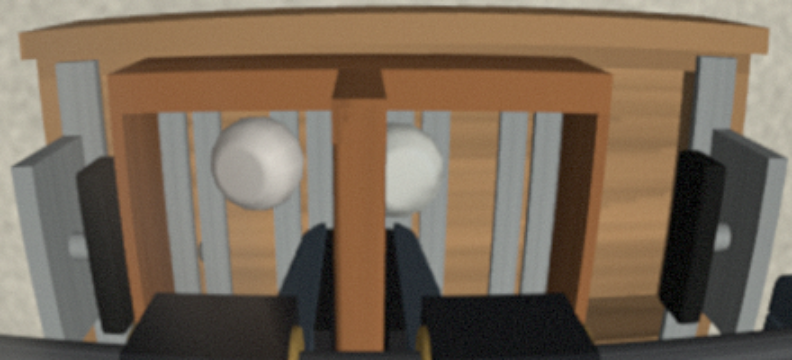

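The balls have left the grooves on both outer strips that I can see. Now I'm creeping to the right buffer.

Call:
apply_moves(
  plan=[
    {"jaw":1,"delta_pos":[0,-2,0],"spin":0},
    {"jaw":1,"delta_pos":[0,-4,0],"spin":0},
    {"jaw":1,"delta_pos":[0,-6,0],"spin":0},
    {"jaw":1,"delta_pos":[0,-7,0],"spin":0},
    {"jaw":1,"delta_pos":[0,-8,0],"spin":0},
    {"jaw":1,"delta_pos":[0,-9,0],"spin":0},
    {"jaw":1,"delta_pos":[0,-9.5,0],"spin":0},
    {"jaw":1,"delta_pos":[0,-10,0],"spin":0},
  ],
)

```text
time_s: 11.85
ee_pos: [554.0, 149.6, 102.7]
ee_rot: [-179.5, 0.1, -170.0]
force: [-0.9, 8.5, -1.3]
gripper_width: 11.6
```

```bash
python3 st.py
```

```text
t 11.85 pos [553.97 149.58 102.72] y 53.11 x 571.35 rot [-179.53    0.14 -170.04] Fy 8.52 Fx 0.61 F [-0.85  8.5  -1.32] T [1.7  0.36 0.25] w 11.641174084902215
```

Call:
apply_moves(
  plan=[
    {"jaw":1,"delta_pos":[0,-2.3,0],"spin":0},
    {"jaw":1,"delta_pos":[0,-2.5,0],"spin":0},
    {"jaw":1,"delta_pos":[0,-2.7,0],"spin":0},
    {"jaw":1,"delta_pos":[0,-2.8,0],"spin":0},
    {"jaw":1,"delta_pos":[0,-2.8,0],"spin":0},
    {"jaw":1,"delta_pos":[0,-2.8,0],"spin":0},
    {"jaw":1,"delta_pos":[0,-2.8,0],"spin":0},
    {"jaw":1,"delta_pos":[0,-2.8,0],"spin":0},
  ],
)

```text
time_s: 12.85
ee_pos: [554.0, 149.2, 103.0]
ee_rot: [-179.8, 0.2, -170.1]
force: [-2.6, 10.3, -0.5]
gripper_width: 12.1
```

```bash
python3 st.py
```

```text
t 12.85 pos [554.03 149.22 103.02] y 52.74 x 571.35 rot [-179.77    0.16 -170.06] Fy 10.59 Fx -0.79 F [-2.59 10.3  -0.51] T [1.86 0.36 0.27] w 12.122670372814879
```

Press 2 (right) done: 10.6 N including drag, contact at y≈53.8. Now brisk strokes away from it.

Call:
apply_moves(
  plan=[
    {"jaw":1,"delta_pos":[0,2.5,0.4],"spin":0},
    {"jaw":1,"delta_pos":[0,12,0.8],"spin":0},
    {"jaw":1,"delta_pos":[0,36,0.8],"spin":0},
    {"jaw":1,"delta_pos":[0,11,0.8],"spin":0},
    {"jaw":1,"delta_pos":[0,36,0.8],"spin":0},
    {"jaw":1,"delta_pos":[0,11,0.8],"spin":0},
    {"jaw":1,"delta_pos":[0,36,0.8],"spin":0},
    {"jaw":1,"delta_pos":[0,38,0.8],"spin":0},
  ],
)

```text
time_s: 13.85
ee_pos: [547.5, 187.3, 102.1]
ee_rot: [-179.8, 0.2, -170.0]
force: [1.1, -0.5, 0.0]
gripper_width: 12.3
```

```bash
python3 st.py
```

```text
t 13.85 pos [547.46 187.27 102.12] y 91.36 x 571.34 rot [-179.76    0.17 -170.  ] Fy -0.67 Fx 1.02 F [ 1.12 -0.49  0.04] T [ 0.07  0.14 -0.07] w 12.31189725962752
```

Call:
apply_moves(
  plan=[
    {"jaw":1,"delta_pos":[0,3,0],"spin":0},
    {"jaw":1,"delta_pos":[0,5.5,0],"spin":0},
    {"jaw":1,"delta_pos":[0,7,0],"spin":0},
    {"jaw":1,"delta_pos":[0,8,0],"spin":0},
    {"jaw":1,"delta_pos":[0,9,0],"spin":0},
    {"jaw":1,"delta_pos":[0,10,0],"spin":0},
    {"jaw":1,"delta_pos":[0,10.5,0],"spin":0},
    {"jaw":1,"delta_pos":[0,10.5,0],"spin":0},
  ],
)

```text
time_s: 14.85
ee_pos: [546.2, 195.6, 102.5]
ee_rot: [-179.5, 0.2, -169.9]
force: [1.3, -7.8, 2.6]
gripper_width: 11.8
```

```bash
python3 st.py
```

```text
t 14.85 pos [546.19 195.57 102.48] y 99.75 x 571.51 rot [-179.54    0.2  -169.92] Fy -7.86 Fx -0.09 F [ 1.25 -7.76  2.59] T [-1.32 -0.05  0.18] w 11.80568940229427
```

Call:
apply_moves(
  plan=[
    {"jaw":1,"delta_pos":[0,2.4,0],"spin":0},
    {"jaw":1,"delta_pos":[0,2.7,0],"spin":0},
    {"jaw":1,"delta_pos":[0,3.0,0],"spin":0},
    {"jaw":1,"delta_pos":[0,3.2,0],"spin":0},
    {"jaw":1,"delta_pos":[0,3.2,0],"spin":0},
    {"jaw":1,"delta_pos":[0,3.2,0],"spin":0},
    {"jaw":1,"delta_pos":[0,3.2,0],"spin":0},
    {"jaw":1,"delta_pos":[0,3.2,0],"spin":0},
  ],
)

```text
time_s: 15.85
ee_pos: [546.2, 196.1, 102.8]
ee_rot: [-179.3, 0.2, -169.8]
force: [1.8, -10.0, 4.0]
gripper_width: 12.0
```

```bash
python3 st.py
```

```text
t 15.85 pos [546.22 196.08 102.84] y 100.24 x 571.62 rot [-179.25    0.21 -169.82] Fy -10.2 Fx 0.02 F [  1.76 -10.04   3.97] T [-1.66 -0.1   0.24] w 11.9642538435892
```

Press 3 (left) done: 10.2 N total at the same depth as before. Another brisk set, ending near the right.

Call:
apply_moves(
  plan=[
    {"jaw":1,"delta_pos":[0,-3,0.4],"spin":0},
    {"jaw":1,"delta_pos":[0,-13,0.7],"spin":0},
    {"jaw":1,"delta_pos":[0,-37,0.7],"spin":0},
    {"jaw":1,"delta_pos":[0,-12,0.7],"spin":0},
    {"jaw":1,"delta_pos":[0,-37,0.7],"spin":0},
    {"jaw":1,"delta_pos":[0,-12,0.7],"spin":0},
    {"jaw":1,"delta_pos":[0,-37,0.7],"spin":0},
    {"jaw":1,"delta_pos":[0,-38,0.7],"spin":0},
  ],
)

```text
time_s: 16.85
ee_pos: [552.9, 157.7, 102.7]
ee_rot: [-179.2, 0.2, -169.9]
force: [-0.5, -1.1, 0.1]
gripper_width: 11.6
```

```bash
python3 st.py; python3 - <<'E'
from h import *
I=cams.grab_frame("wrist")[140:340,120:560,::-1];cv2.imwrite("pics/w8.png",cv2.resize(I,None,fx=1.8,fy=1.8))
I=cams.grab_frame("side")[:,:,::-1][250:420,200:400]
cv2.imwrite("pics/side8.png",cv2.resize(I,None,fx=3.5,fy=3.5,interpolation=cv2.INTER_CUBIC))
E
```

```text
t 16.85 pos [552.93 157.72 102.69] y 61.31 x 571.7 rot [-179.23    0.19 -169.87] Fy -0.96 Fx -0.65 F [-0.47 -1.05  0.1 ] T [-0.01  0.19  0.18] w 11.621541053993118
```

View pics/w8.png

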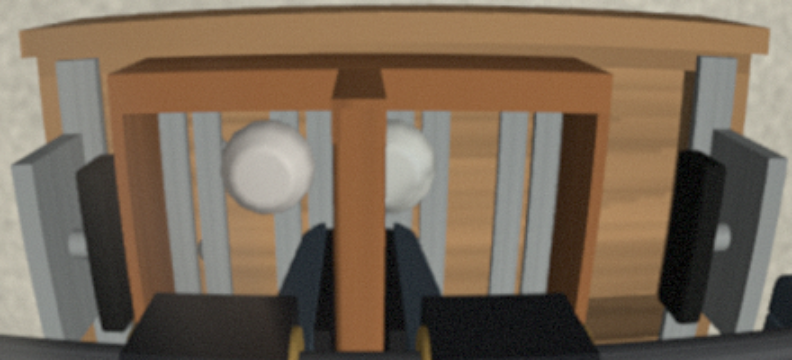

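View pics/side8.png

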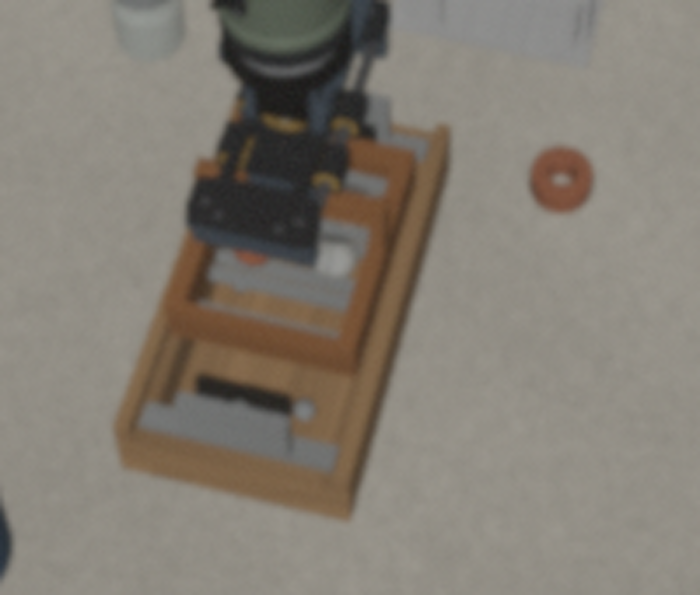

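All visible grooves are empty, and one ball shows in the tray at the left (305,410 in the side zoom). Now press 4, right.

Call:
apply_moves(
  plan=[
    {"jaw":1,"delta_pos":[0,-3,0],"spin":0},
    {"jaw":1,"delta_pos":[0,-5.5,0],"spin":0},
    {"jaw":1,"delta_pos":[0,-7,0],"spin":0},
    {"jaw":1,"delta_pos":[0,-8,0],"spin":0},
    {"jaw":1,"delta_pos":[0,-9,0],"spin":0},
    {"jaw":1,"delta_pos":[0,-10,0],"spin":0},
    {"jaw":1,"delta_pos":[0,-10.5,0],"spin":0},
    {"jaw":1,"delta_pos":[0,-10.5,0],"spin":0},
  ],
)

```text
time_s: 17.95
ee_pos: [554.3, 149.6, 103.0]
ee_rot: [-179.4, 0.2, -169.9]
force: [-1.3, 7.4, -1.7]
gripper_width: 12.0
```

```bash
python3 st.py
```

```text
t 17.95 pos [554.34 149.57 102.97] y 53.04 x 571.71 rot [-179.4     0.19 -169.85] Fy 7.49 Fx -0.06 F [-1.33  7.37 -1.7 ] T [1.7  0.48 0.25] w 11.965024392419839
```

Call:
apply_moves(
  plan=[
    {"jaw":1,"delta_pos":[0,-2.5,0],"spin":0},
    {"jaw":1,"delta_pos":[0,-2.8,0],"spin":0},
    {"jaw":1,"delta_pos":[0,-3.0,0],"spin":0},
    {"jaw":1,"delta_pos":[0,-3.1,0],"spin":0},
    {"jaw":1,"delta_pos":[0,-3.1,0],"spin":0},
    {"jaw":1,"delta_pos":[0,-3.1,0],"spin":0},
    {"jaw":1,"delta_pos":[0,-3.1,0],"spin":0},
    {"jaw":1,"delta_pos":[0,-3.1,0],"spin":0},
  ],
)

```text
time_s: 18.95
ee_pos: [554.4, 149.2, 103.2]
ee_rot: [-179.7, 0.2, -169.9]
force: [-2.2, 10.5, -0.3]
gripper_width: 12.1
```

```bash
python3 st.py
```

```text
t 18.95 pos [554.39 149.16 103.21] y 52.62 x 571.69 rot [-179.66    0.21 -169.87] Fy 10.69 Fx -0.44 F [-2.25 10.46 -0.29] T [1.98 0.49 0.19] w 12.074015682166886
```

Press 4 done: 10.7 N total, the same depth as press 2. One last brisk set clear of the buffers, then I'll check for balls.

Call:
apply_moves(
  plan=[
    {"jaw":1,"delta_pos":[0,2.5,0.4],"spin":0},
    {"jaw":1,"delta_pos":[0,11,1],"spin":0},
    {"jaw":1,"delta_pos":[0,36,1],"spin":0},
    {"jaw":1,"delta_pos":[0,11,1],"spin":0},
    {"jaw":1,"delta_pos":[0,36,1],"spin":0},
    {"jaw":1,"delta_pos":[0,11,1],"spin":0},
    {"jaw":1,"delta_pos":[0,26,1],"spin":0},
    {"jaw":1,"delta_pos":[0,26,1],"spin":0},
  ],
)

```text
time_s: 19.95
ee_pos: [549.9, 175.5, 102.2]
ee_rot: [-179.7, 0.2, -169.9]
force: [-0.2, 0.8, -0.4]
gripper_width: 12.1
```

```bash
python3 st.py; python3 - <<'E'
from h import *
I=cams.grab_frame("wrist")[:,:,::-1];cv2.imwrite("pics/w9.png",I)
I=cams.grab_frame("side")[:,:,::-1][250:420,200:400]
cv2.imwrite("pics/side9.png",cv2.resize(I,None,fx=3.5,fy=3.5,interpolation=cv2.INTER_CUBIC))
for cam in ("wrist","side"):
  for n in ("ball1_center","stone1_center"):
    print(cam,n,[(round(m["confidence"],2),m["extent"]) for m in spotter.masks_of(cam,n)])
for m in spotter.masks_of("side","stand"): pass
E
```

```text
t 19.95 pos [549.91 175.5  102.17] y 79.34 x 571.76 rot [-179.68    0.24 -169.85] Fy 0.77 Fx -0.02 F [-0.15  0.75 -0.43] T [ 0.4   0.19 -0.02] w 12.052524770296703
wrist ball1_center []
wrist stone1_center [(0.56, [300.2, 207.1, 351.8, 255.0])]
side ball1_center []
side stone1_center [(0.56, [288.7, 324.4, 302.9, 339.6]), (0.15, [430.1, 200.7, 448.5, 199.3])]
```

View pics/w9.png

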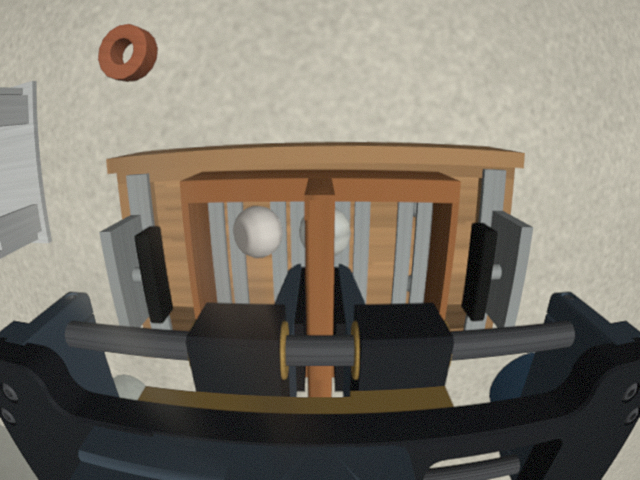

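View pics/side9.png

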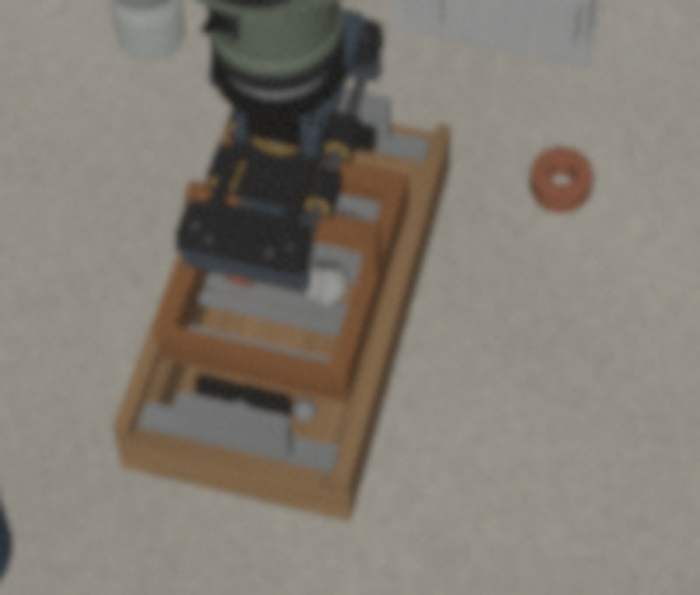

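The gripper hides the far part of the sieve, so I'll let go and rise to count the balls. There is plenty of time.

Call:
apply_moves(
  plan=[
    {"jaw":0.5,"delta_pos":[0,0,0],"spin":0},
    {"jaw":0,"delta_pos":[0,0,0],"spin":0},
    {"jaw":0,"delta_pos":[0,0,0],"spin":0},
    {"jaw":0,"delta_pos":[0,0,-20],"spin":0},
    {"jaw":0,"delta_pos":[15,0,-60],"spin":0},
    {"jaw":0,"delta_pos":[30,0,-110],"spin":0},
    {"jaw":0,"delta_pos":[45,0,-150],"spin":0},
    {"jaw":0,"delta_pos":[50,0,-155],"spin":0},
  ],
)

```text
time_s: 21.3
ee_pos: [500.7, 167.2, 260.3]
ee_rot: [-179.7, 0.6, -169.9]
force: [1.5, 1.4, -0.8]
gripper_width: 89.0
```

```bash
python3 st.py; python3 - <<'E'
from h import *
I=cams.grab_frame("wrist")[:,:,::-1];cv2.imwrite("pics/w10.png",cv2.resize(I[60:360,100:480],None,fx=2,fy=2,interpolation=cv2.INTER_CUBIC))
cv2.imwrite("pics/w10f.png",I)
E
```

```text
t 21.3 pos [500.69 167.21 260.3 ] y 79.55 x 521.84 rot [-179.72    0.6  -169.88] Fy 1.16 Fx 1.71 F [ 1.48  1.43 -0.84] T [ 0.06 -0.02 -0.05] w 89.04864259583782
```

View pics/w10.png

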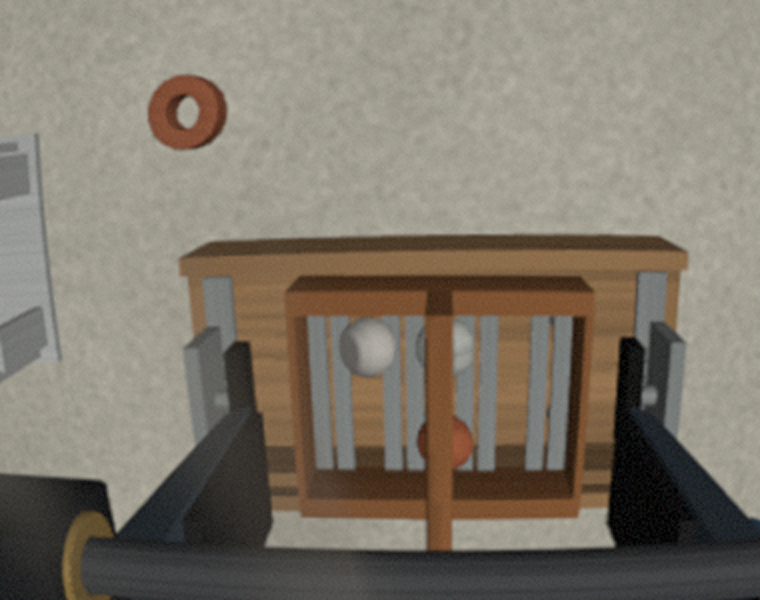

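View pics/w10f.png

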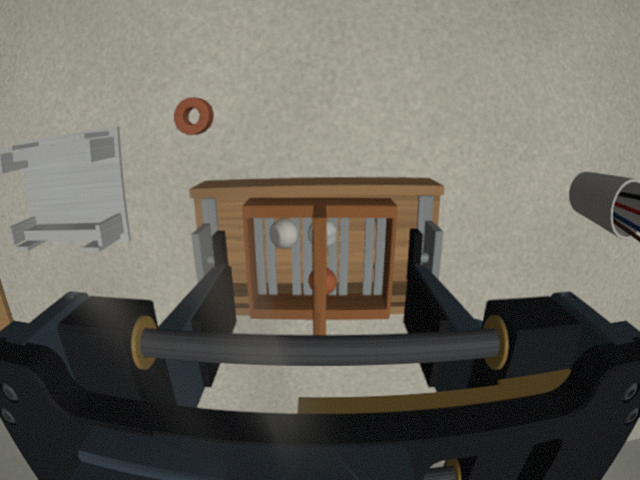

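The sieve holds only the three stones: both whitish ones and the red one are visible, and all the groove strips are clear. Before regrasping, I'll look at the stand from the same relative viewpoint, to cancel camera bias.

```bash
python3 st.py; python3 - <<'E'
from h import *
I=cams.grab_frame("wrist")[:,:,::-1];cv2.imwrite("pics/w11.png",I);
np.save("c11.npy",cams.calibration("wrist"),allow_pickle=True)
print(delta([486,-176,260],190.0))
E
```

```text
t 21.35 pos [499.72 166.93 258.97] y 79.44 x 520.85 rot [-179.7     0.42 -169.88] Fy 1.2 Fx -1.22 F [-1.41  0.98 -0.57] T [ 0.    0.04 -0.01] w 90.53637014698523
(array([  73.66, -335.14,   -1.23]), np.float64(0.0021))
```

Call:
apply_moves(
  plan=[
    {"jaw":0,"delta_pos":[8,-35,-1],"spin":0.002},
    {"jaw":0,"delta_pos":[20,-90,-1],"spin":0.002},
    {"jaw":0,"delta_pos":[33,-150,-1],"spin":0.002},
    {"jaw":0,"delta_pos":[46,-210,-1],"spin":0.002},
    {"jaw":0,"delta_pos":[59,-268,-1],"spin":0.002},
    {"jaw":0,"delta_pos":[69,-315,-1],"spin":0.002},
    {"jaw":0,"delta_pos":[73.5,-335,-1],"spin":0.002},
    {"jaw":0,"delta_pos":[73.5,-335,-1],"spin":0.002},
  ],
)

```text
time_s: 22.4
ee_pos: [485.5, -176.9, 257.7]
ee_rot: [-179.8, 0.1, -170.2]
force: [0.3, 0.6, -0.5]
gripper_width: 91.2
```

```bash
python3 st.py; python3 - <<'E'
from h import *
c=cams.calibration("wrist")
I=cams.grab_frame("wrist")[:,:,::-1];cv2.imwrite("pics/w12.png",I)
np.save("c12.npy",c,allow_pickle=True)
cv2.imwrite("pics/w12z.png",cv2.resize(I[140:350,180:460],None,fx=2.8,fy=2.8,interpolation=cv2.INTER_CUBIC))
I=cv2.imread("pics/w11.png");cv2.imwrite("pics/w11z.png",cv2.resize(I[140:350,180:460],None,fx=2.8,fy=2.8,interpolation=cv2.INTER_CUBIC))
E
```

```text
t 22.4 pos [ 485.55 -176.91  257.68] y -256.97 x 448.35 rot [-179.8     0.1  -170.16] Fy 0.58 Fx 0.42 F [ 0.31  0.64 -0.5 ] T [ 0.05  0.01 -0.05] w 91.18678791215937
```

View pics/w12z.png

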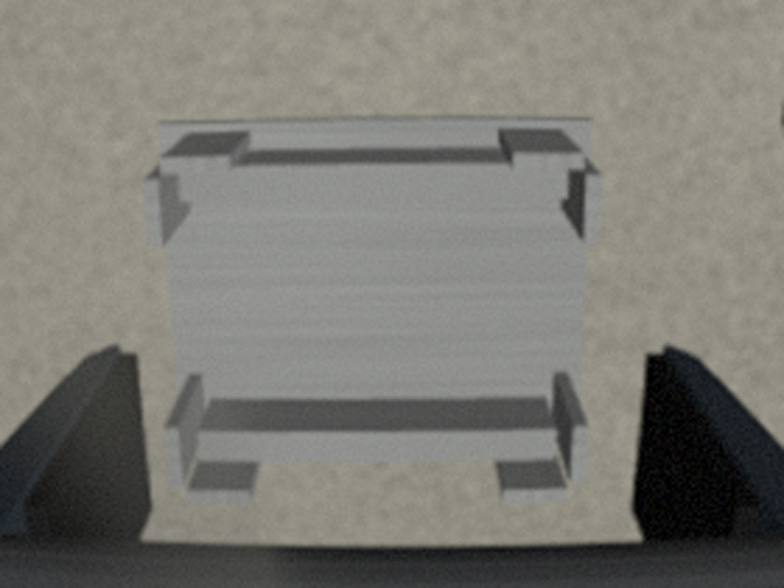

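View pics/w11z.png

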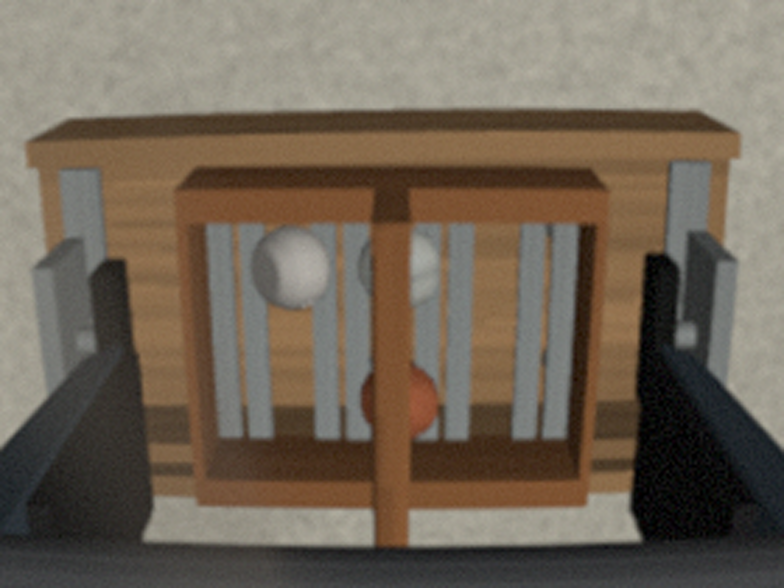

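```bash
python3 - <<'E'
from h import *
a=np.radians(10.0);u=np.array([-np.sin(a),np.cos(a)]);v=np.array([np.cos(a),np.sin(a)])
c=np.load("c12.npy",allow_pickle=True).item()
def f(n,p,z,c):
    q=[180+p[0]/2.8,140+p[1]/2.8];e=unproj("wrist",[q],z,c)[0];print(n,e[:2],"x",round(e[:2]@v,1),"y",round(e[:2]@u,1));return e
for n,p in dict(nearL=(200,168),nearR=(550,165),nearLo=(200,157),nearRo=(550,155),farLi=(225,490),farRi=(530,488),farLo=(225,500),farRo=(530,498),Li=(163,200),Ri=(585,200),Lo=(148,200),Ro=(599,200),Li2=(185,470),Ri2=(568,470),Lo2=(170,455),Ro2=(584,455)).items(): f(n,p,62,c)
for n,p in dict(plTL=(160,122),plTR=(590,119)).items(): f(n,p,0,c); f(n,p,5,c)
print("rail near top z40"); f("nr",(380,165),40,c); f("frn",(380,430),40,c); f("frf",(380,461),40,c)
c=np.load("c11.npy",allow_pickle=True).item()
print("sieve top z85")
for n,p in dict(nl=(178,188),nr=(606,188),fl=(197,506),fr=(587,504)).items(): f(n,p,85,c)
print("handle z131");f("h0",(392,187),131,c);f("hl",(374,200),131,c);f("hr",(410,200),131,c)
E
```

```text
nearL [ 487.11 -248.17] x 436.6 y -329.0
nearR [ 464.39 -123.1 ] x 436.0 y -201.9
nearLo [ 483.06 -248.7 ] x 432.5 y -328.8
nearRo [ 460.77 -123.85] x 432.3 y -202.0
farLi [ 616.97 -223.45] x 568.8 y -327.2
farRi [ 594.52 -102.05] x 567.8 y -203.7
farLo [ 621.66 -222.96] x 573.5 y -327.5
farRo [ 599.09 -100.99] x 572.5 y -203.5
Li [ 501.28 -260.45] x 448.4 y -343.5
Ri [ 474.82 -107.57] x 448.9 y -188.4
Lo [ 502.2  -266.11] x 448.4 y -349.3
Ro [ 473.87 -102.39] x 448.9 y -183.1
Li2 [ 610.98 -240.6 ] x 559.9 y -343.0
Ri2 [584.09 -88.61] x 559.8 y -188.7
Lo2 [ 605.36 -247.31] x 553.2 y -348.7
Ro2 [576.47 -83.78] x 553.2 y -182.6
plTL [ 484.39 -277.54] x 428.8 y -357.4
plTL [ 483.43 -276.53] x 428.1 y -356.3
plTR [452.34 -98.79] x 428.3 y -175.8
plTR [451.75 -99.87] x 427.5 y -176.8
rail near top z40
nr [ 479.6  -183.23] x 440.5 y -263.7
frn [ 589.26 -164.61] x 551.7 y -264.4
frf [ 603.61 -162.18] x 566.3 y -264.5
sieve top z85
nl [504.99  92.23] x 513.3 y 3.1
nr [479.06 236.84] x 512.9 y 150.1
fl [627.87 112.65] x 637.9 y 1.9
fr [600.3  259.93] x 636.3 y 151.7
handle z131
h0 [481.88 162.97] x 502.9 y 76.8
hl [486.67 158.45] x 506.8 y 71.5
hr [484.8  168.87] x 506.8 y 82.1
```

Stand inner faces give a span of 132 x 155 mm (expected 130 x 156), with its centre at (502.3, −265.4) in 10° axes and yaw about 10.2°. The sieve seen the same way is about 3 mm ahead of my earlier grip, so I'll regrip at its centre.

```bash
python3 - <<'E'
from h import *
print(delta([552.8,176.0,175],190.15),delta([552.8,176.0,101.6],190.15))
E
```

```text
(array([-126.58,  335.26,   82.21]), np.float64(-0.004)) (array([-126.42,  335.5 ,  155.61]), np.float64(-0.004))
```

Call:
apply_moves(
  plan=[
    {"jaw":0,"delta_pos":[-15,40,0],"spin":-0.004},
    {"jaw":0,"delta_pos":[-36,95,0],"spin":-0.004},
    {"jaw":0,"delta_pos":[-58,153,10],"spin":-0.004},
    {"jaw":0,"delta_pos":[-80,212,30],"spin":-0.004},
    {"jaw":0,"delta_pos":[-100,268,50],"spin":-0.004},
    {"jaw":0,"delta_pos":[-118,312,65],"spin":-0.004},
    {"jaw":0,"delta_pos":[-126.5,335,75],"spin":-0.004},
    {"jaw":0,"delta_pos":[-126.5,335.3,80],"spin":-0.004},
  ],
)

```text
time_s: 23.45
ee_pos: [551.5, 178.8, 175.6]
ee_rot: [-179.8, -0.0, -169.6]
force: [-1.2, -0.0, -0.8]
gripper_width: 91.0
```

```bash
python3 st.py; python3 - <<'E'
from h import *
print(delta([552.8,176.0,101.6],190.15))
E
```

```text
t 23.45 pos [551.46 178.8  175.6 ] y 82.32 x 573.85 rot [-179.82   -0.02 -169.59] Fy 0.19 Fx -1.16 F [-1.17 -0.01 -0.85] T [0.02 0.03 0.  ] w 90.95152652236949
(array([-0.84, -2.76, 74.01]), np.float64(0.0046))
```

Call:
apply_moves(
  plan=[
    {"jaw":0,"delta_pos":[-0.8,-2.8,10],"spin":0.0046},
    {"jaw":0,"delta_pos":[-0.8,-2.8,30],"spin":0.0046},
    {"jaw":0,"delta_pos":[-0.8,-2.8,50],"spin":0.0046},
    {"jaw":0,"delta_pos":[-0.8,-2.8,65],"spin":0.0046},
    {"jaw":0.2,"delta_pos":[-0.8,-2.8,73],"spin":0.0046},
    {"jaw":0.5,"delta_pos":[-0.8,-2.8,74],"spin":0.0046},
    {"jaw":0.7,"delta_pos":[-0.8,-2.8,74],"spin":0.0046},
    {"jaw":0.75,"delta_pos":[-0.8,-2.8,74],"spin":0.0046},
  ],
)

```text
time_s: 24.45
ee_pos: [553.2, 176.1, 102.3]
ee_rot: [-179.8, 0.1, -169.8]
force: [-0.0, 0.6, -0.9]
gripper_width: 54.0
```

Call:
apply_moves(
  plan=[
    {"jaw":0.9,"delta_pos":[0,0,0],"spin":0},
    {"jaw":1,"delta_pos":[0,0,0],"spin":0},
    {"jaw":1,"delta_pos":[0,0,0],"spin":0},
    {"jaw":1,"delta_pos":[0,0,0],"spin":0},
    {"jaw":1,"delta_pos":[0,0,0],"spin":0},
    {"jaw":1,"delta_pos":[0,0,0],"spin":0},
    {"jaw":1,"delta_pos":[0,0,0],"spin":0},
    {"jaw":1,"delta_pos":[0,0,0],"spin":0},
  ],
  squeeze=40,
)

```text
time_s: 25.45
ee_pos: [553.2, 176.0, 102.3]
ee_rot: [-179.8, 0.1, -169.8]
force: [-0.1, -0.4, 0.1]
gripper_width: 11.7
```

```bash
python3 st.py; python3 - <<'E'
from h import *
print(delta([540.8,-174.1,190],190.15))
E
```

```text
t 25.45 pos [553.22 176.05 102.26] y 79.31 x 575.11 rot [-179.82    0.05 -169.85] Fy -0.41 Fx -0.17 F [-0.09 -0.43  0.11] T [ 0.03  0.07 -0.04] w 11.670313829874958
(array([  73.86, -342.74,  -86.76]), np.float64(0.0))
```

Call:
apply_moves(
  plan=[
    {"jaw":1,"delta_pos":[0,0,-4],"spin":0},
    {"jaw":1,"delta_pos":[0,0,-12],"spin":0},
    {"jaw":1,"delta_pos":[0,0,-25],"spin":0},
    {"jaw":1,"delta_pos":[0,0,-42],"spin":0},
    {"jaw":1,"delta_pos":[0,0,-60],"spin":0},
    {"jaw":1,"delta_pos":[0,0,-76],"spin":0},
    {"jaw":1,"delta_pos":[0,0,-86],"spin":0},
    {"jaw":1,"delta_pos":[0,0,-90],"spin":0},
  ],
)

```text
time_s: 26.45
ee_pos: [553.2, 176.3, 193.0]
ee_rot: [-179.8, 0.1, -169.8]
force: [0.1, 0.2, -3.6]
gripper_width: 11.7
```

```bash
python3 st.py; python3 - <<'E'
from h import *
print(delta([540.8,-174.1,190],190.15))
I=cams.grab_frame("wrist")[:,:,::-1];cv2.imwrite("pics/w13.png",I)
I=cams.grab_frame("side")[:,:,::-1][200:420,160:420]
cv2.imwrite("pics/side13.png",cv2.resize(I,None,fx=2.7,fy=2.7,interpolation=cv2.INTER_CUBIC))
E
```

```text
t 26.45 pos [553.21 176.34 192.97] y 79.61 x 575.16 rot [-179.83    0.1  -169.85] Fy 0.14 Fx 0.09 F [ 0.06  0.16 -3.63] T [ 0.06 -0.01 -0.01] w 11.737349761028705
(array([  73.98, -342.76,    3.86]), np.float64(0.0))
```

View pics/w13.png

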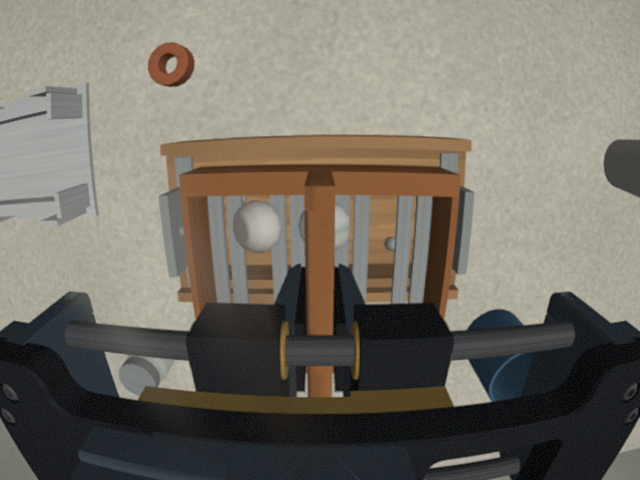

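View pics/side13.png

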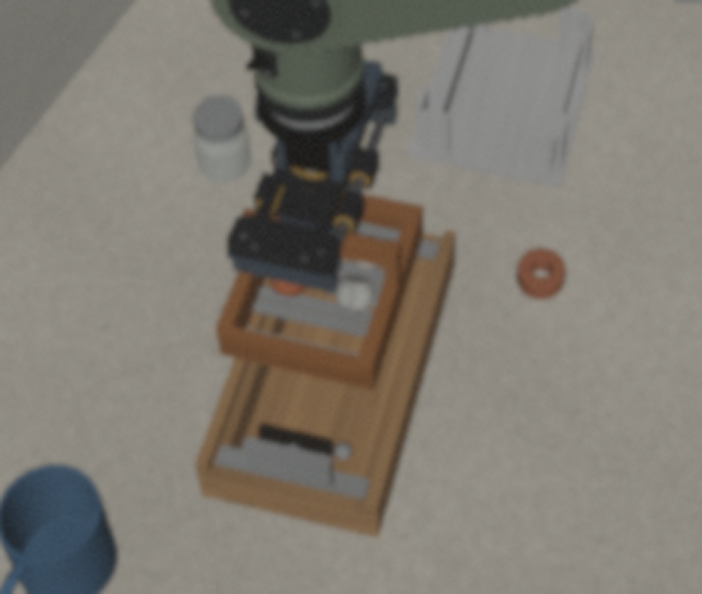

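The sieve hangs level with three stones, and balls show in the tray. Carrying it across.

Call:
apply_moves(
  plan=[
    {"jaw":1,"delta_pos":[2,-8,0],"spin":0},
    {"jaw":1,"delta_pos":[6,-26,0],"spin":0},
    {"jaw":1,"delta_pos":[12,-55,0],"spin":0},
    {"jaw":1,"delta_pos":[20,-92,0],"spin":0},
    {"jaw":1,"delta_pos":[29,-132,0],"spin":0},
    {"jaw":1,"delta_pos":[37,-172,0],"spin":0},
    {"jaw":1,"delta_pos":[45,-210,0],"spin":0},
    {"jaw":1,"delta_pos":[52,-240,0],"spin":0},
  ],
)

```text
time_s: 27.55
ee_pos: [543.2, -71.9, 192.8]
ee_rot: [-179.8, 0.0, -169.9]
force: [-0.2, 0.3, -3.6]
gripper_width: 12.1
```

```bash
python3 st.py; python3 - <<'E'
from h import *
print(delta([540.8,-174.1,190],190.15))
E
```

```text
t 27.55 pos [543.25 -71.9  192.84] y -163.32 x 523.08 rot [-179.8     0.01 -169.94] Fy 0.29 Fx -0.18 F [-0.23  0.25 -3.61] T [ 0.05  0.01 -0.01] w 12.06608991689356
(array([  20.27, -100.19,    3.19]), np.float64(-0.0015))
```

Call:
apply_moves(
  plan=[
    {"jaw":1,"delta_pos":[4,-20,0],"spin":-0.001},
    {"jaw":1,"delta_pos":[9,-44,5],"spin":-0.0015},
    {"jaw":1,"delta_pos":[14,-68,13],"spin":-0.0015},
    {"jaw":1,"delta_pos":[18,-88,23],"spin":-0.0015},
    {"jaw":1,"delta_pos":[20,-98,33],"spin":-0.0015},
    {"jaw":1,"delta_pos":[20.3,-100.2,40],"spin":-0.0015},
    {"jaw":1,"delta_pos":[20.3,-100.2,45],"spin":-0.0015},
    {"jaw":1,"delta_pos":[20.3,-100.2,45],"spin":-0.0015},
  ],
)

```text
time_s: 28.55
ee_pos: [540.6, -173.5, 147.8]
ee_rot: [-179.8, -0.0, -169.8]
force: [-0.4, 0.5, -4.6]
gripper_width: 11.8
```

```bash
python3 st.py; python3 - <<'E'
from h import *
print(delta([540.8,-174.1,123],190.15))
c=cams.calibration("wrist");np.save("c14.npy",c,allow_pickle=True)
I=cams.grab_frame("wrist")[:,:,::-1];cv2.imwrite("pics/w14.png",I)
I=cams.grab_frame("side")[:,:,::-1][150:320,250:450]
cv2.imwrite("pics/side14.png",cv2.resize(I,None,fx=3.5,fy=3.5,interpolation=cv2.INTER_CUBIC))
E
```

```text
t 28.55 pos [ 540.64 -173.5   147.78] y -262.99 x 503.22 rot [-179.84   -0.04 -169.8 ] Fy 0.53 Fx -0.29 F [-0.38  0.48 -4.57] T [ 0.07 -0.02 -0.04] w 11.817708062117843
(array([-0.06, -0.55, 24.78]), np.float64(0.0009))
```

View pics/w14.png

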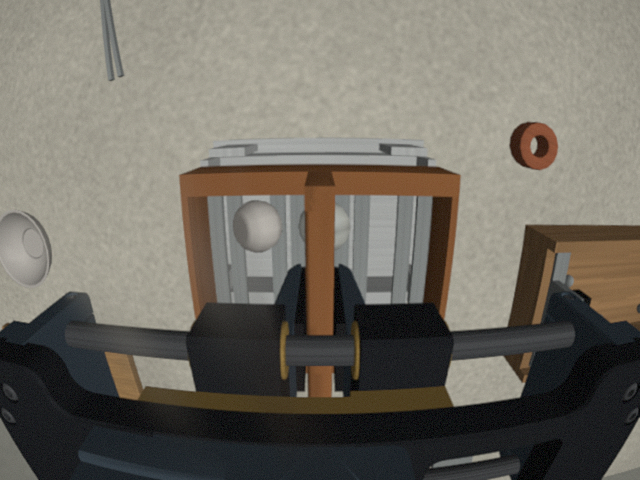

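View pics/side14.png

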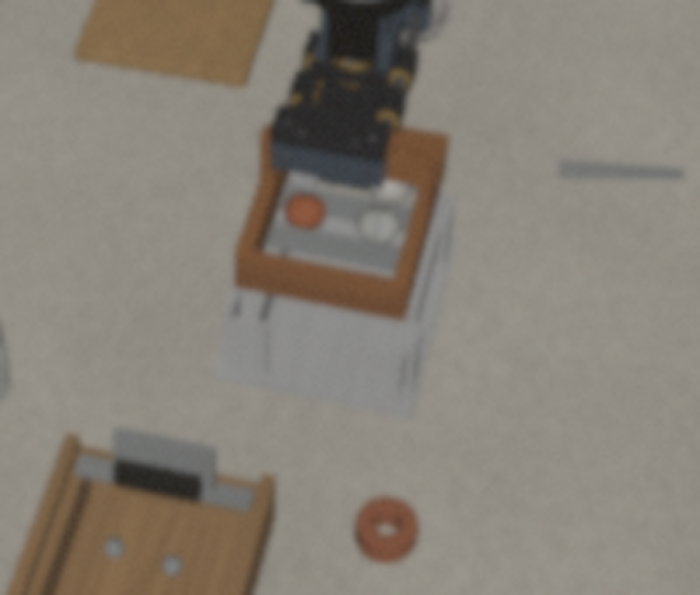

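```bash
python3 - <<'E'
from h import *
I=cv2.imread("pics/w14.png")
cv2.imwrite("pics/w14z.png",cv2.resize(I[125:215,170:470],None,fx=2.6,fy=2.6,interpolation=cv2.INTER_CUBIC))
E
```

```text
(no output)
```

View pics/w14z.png

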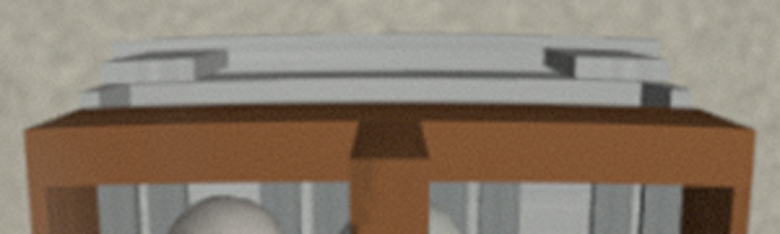

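```bash
python3 - <<'E'
from h import *
a=np.radians(10.15);u=np.array([-np.sin(a),np.cos(a)]);v=np.array([np.cos(a),np.sin(a)])
c=np.load("c14.npy",allow_pickle=True).item()
def f(n,p,z):
    q=[170+p[0]/2.6,125+p[1]/2.6];e=unproj("wrist",[q],z,c)[0];print(n,"x",round(e[:2]@v,1),"y",round(e[:2]@u,1))
f("sL",(25,130),130.5);f("sR",(753,130),130.5)
f("sbL",(70,107),90.5);f("sbR",(705,107),90.5)
f("nearLi",(150,80),62);f("nearRi",(620,80),62)
f("Li",(100,97),62);f("Ri",(672,97),62)
p=env.state()["ee_pos"][:2];print("tcp",p@v,p@u)
E
```

```text
sL x 440.7 y -341.7
sR x 440.6 y -191.5
sbL x 440.3 y -345.2
sbR x 440.2 y -189.0
nearLi x 436.6 y -331.5
nearRi x 436.6 y -204.2
Li x 440.7 y -346.0
Ri x 440.7 y -189.2
tcp 502.0001822627249 -266.3508570995668
```

Sieve centre against stand centre is within about 1 mm in this view. A small nudge, then gently down between the posts.

Call:
apply_moves(
  plan=[
    {"jaw":1,"delta_pos":[0.3,-0.7,4],"spin":0.001},
    {"jaw":1,"delta_pos":[0.3,-0.7,11],"spin":0.001},
    {"jaw":1,"delta_pos":[0.3,-0.7,19],"spin":0.001},
    {"jaw":1,"delta_pos":[0.3,-0.7,26],"spin":0.001},
    {"jaw":1,"delta_pos":[0.3,-0.7,32],"spin":0.001},
    {"jaw":1,"delta_pos":[0.3,-0.7,37],"spin":0.001},
    {"jaw":1,"delta_pos":[0.3,-0.7,41],"spin":0.001},
    {"jaw":1,"delta_pos":[0.3,-0.7,43],"spin":0.001},
  ],
)

```text
time_s: 29.65
ee_pos: [541.0, -174.6, 105.2]
ee_rot: [-179.8, 0.0, -169.9]
force: [0.2, -0.6, -3.8]
gripper_width: 12.0
```

```bash
python3 st.py; python3 - <<'E'
from h import *
I=cams.grab_frame("wrist")[:,:,::-1]
cv2.imwrite("pics/w15.png",cv2.resize(I[125:345,170:470],None,fx=2.6,fy=2.6,interpolation=cv2.INTER_CUBIC))
I=cams.grab_frame("side")[:,:,::-1][150:320,250:450]
cv2.imwrite("pics/side15.png",cv2.resize(I,None,fx=3.5,fy=3.5,interpolation=cv2.INTER_CUBIC))
E
```

```text
t 29.65 pos [ 540.95 -174.61  105.24] y -264.14 x 503.34 rot [-179.8     0.03 -169.86] Fy -0.61 Fx 0.1 F [ 0.21 -0.58 -3.81] T [ 0.05 -0.   -0.01] w 11.973197857601289
```

View pics/w15.png

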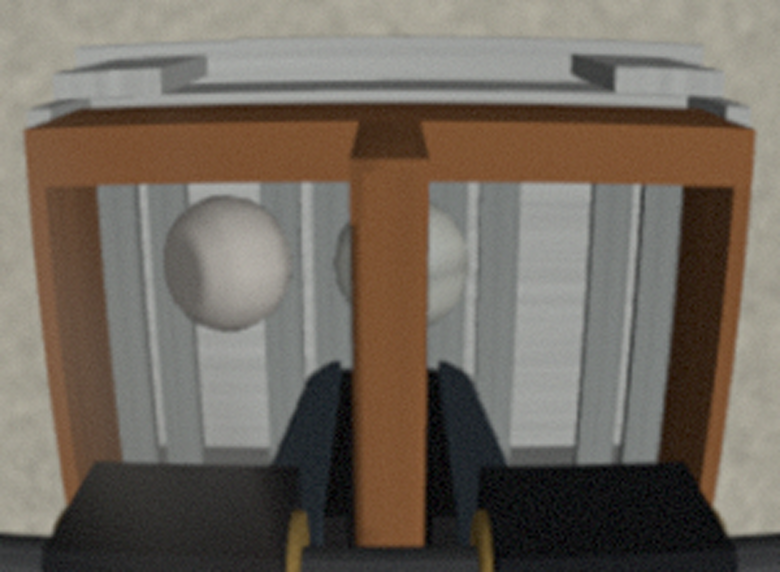

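View pics/side15.png

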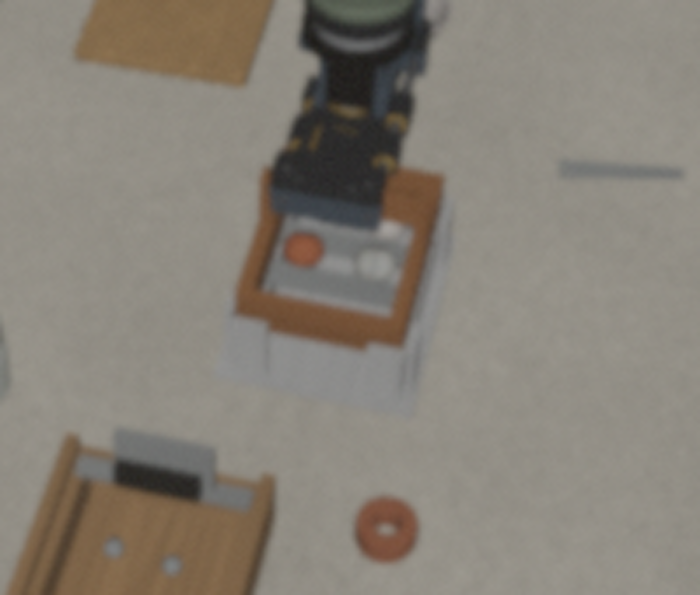

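It is between the posts with no side force. Lowering the last 8 mm slowly.

Call:
apply_moves(
  plan=[
    {"jaw":1,"delta_pos":[0,0,1.5],"spin":0},
    {"jaw":1,"delta_pos":[0,0,3],"spin":0},
    {"jaw":1,"delta_pos":[0,0,4.5],"spin":0},
    {"jaw":1,"delta_pos":[0,0,5.7],"spin":0},
    {"jaw":1,"delta_pos":[0,0,6.7],"spin":0},
    {"jaw":1,"delta_pos":[0,0,7.5],"spin":0},
    {"jaw":1,"delta_pos":[0,0,8.2],"spin":0},
    {"jaw":1,"delta_pos":[0,0,8.2],"spin":0},
  ],
)

```text
time_s: 30.75
ee_pos: [540.9, -174.7, 97.3]
ee_rot: [-179.8, 0.0, -169.9]
force: [-0.5, -0.2, -1.7]
gripper_width: 11.6
```

```bash
python3 st.py
```

```text
t 30.75 pos [ 540.94 -174.68   97.34] y -264.2 x 503.32 rot [-179.79    0.03 -169.86] Fy -0.11 Fx -0.49 F [-0.46 -0.19 -1.75] T [ 0.13  0.09 -0.02] w 11.55193908769633
```

Contact is starting: the carried weight dropped from 4 N to 1.7 N at the expected height. Half a millimetre more, then release and rise.

Call:
apply_moves(
  plan=[
    {"jaw":1,"delta_pos":[0,0,0.4],"spin":0},
    {"jaw":1,"delta_pos":[0,0,0.6],"spin":0},
    {"jaw":0.75,"delta_pos":[0,0,0.6],"spin":0},
    {"jaw":0.5,"delta_pos":[0,0,0.6],"spin":0},
    {"jaw":0.2,"delta_pos":[0,0,0.6],"spin":0},
    {"jaw":0,"delta_pos":[0,0,0.6],"spin":0},
    {"jaw":0,"delta_pos":[0,0,0.6],"spin":0},
    {"jaw":0,"delta_pos":[0,0,0],"spin":0},
  ],
)

```text
time_s: 31.75
ee_pos: [540.9, -174.7, 97.3]
ee_rot: [-179.8, 0.0, -169.9]
force: [-0.1, -0.1, -0.7]
gripper_width: 68.7
```

Call:
apply_moves(
  plan=[
    {"jaw":0,"delta_pos":[0,0,-5],"spin":0},
    {"jaw":0,"delta_pos":[0,0,-20],"spin":0},
    {"jaw":0,"delta_pos":[0,0,-45],"spin":0},
    {"jaw":0,"delta_pos":[10,0,-80],"spin":0},
    {"jaw":0,"delta_pos":[25,0,-115],"spin":0},
    {"jaw":0,"delta_pos":[40,0,-145],"spin":0},
    {"jaw":0,"delta_pos":[50,0,-160],"spin":0},
    {"jaw":0,"delta_pos":[50,0,-160],"spin":0},
  ],
)

```text
time_s: 32.75
ee_pos: [491.6, -183.2, 258.6]
ee_rot: [-179.7, 0.2, -169.9]
force: [0.0, -0.8, -0.5]
gripper_width: 91.1
```

```bash
python3 st.py; python3 - <<'E'
from h import *
cams.grab_frame("top")
I=cams.grab_frame("wrist")[:,:,::-1]
cv2.imwrite("pics/w16.png",cv2.resize(I[100:350,120:460],None,fx=2.3,fy=2.3,interpolation=cv2.INTER_CUBIC))
I=cams.grab_frame("side")[:,:,::-1][150:430,190:470]
cv2.imwrite("pics/side16.png",cv2.resize(I,None,fx=2.1,fy=2.1,interpolation=cv2.INTER_CUBIC))
E
```

```text
t 32.75 pos [ 491.59 -183.17  258.59] y -264.17 x 453.24 rot [-179.71    0.17 -169.89] Fy -0.82 Fx -0.1 F [ 0.04 -0.83 -0.55] T [0.09 0.   0.  ] w 91.12185578619618
```

View pics/w16.png

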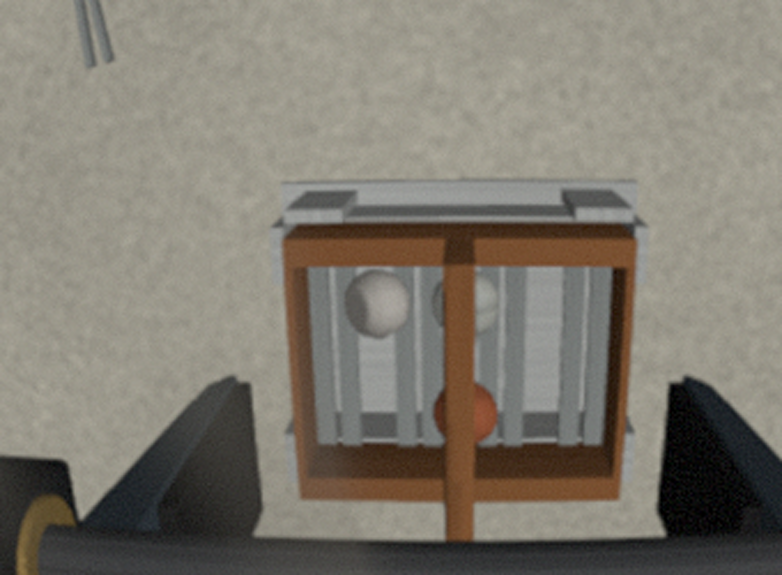

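View pics/side16.png

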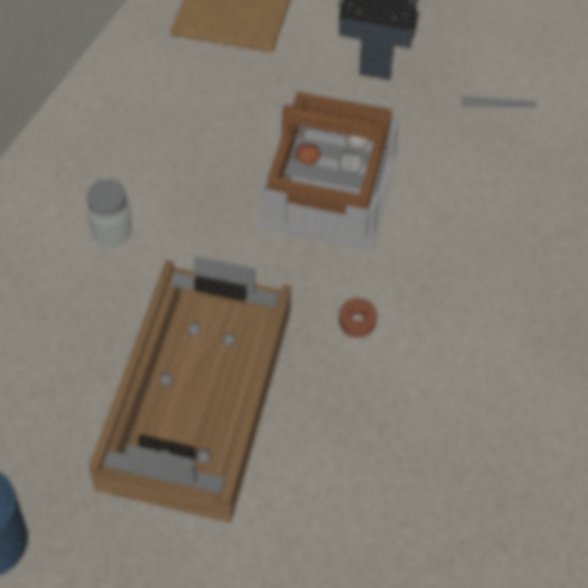

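Seated between the posts with three stones. I see four balls in the tray, so I'll check for the fifth from the top.

```bash
python3 - <<'E'
from h import *
I=cams.grab_frame("top")[:,:,::-1]
cv2.imwrite("pics/t17.png",cv2.resize(I[215:335,155:315],None,fx=5,fy=5,interpolation=cv2.INTER_CUBIC))
cv2.imwrite("pics/t17f.png",I)
E
```

```text
(no output)
```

View pics/t17.png

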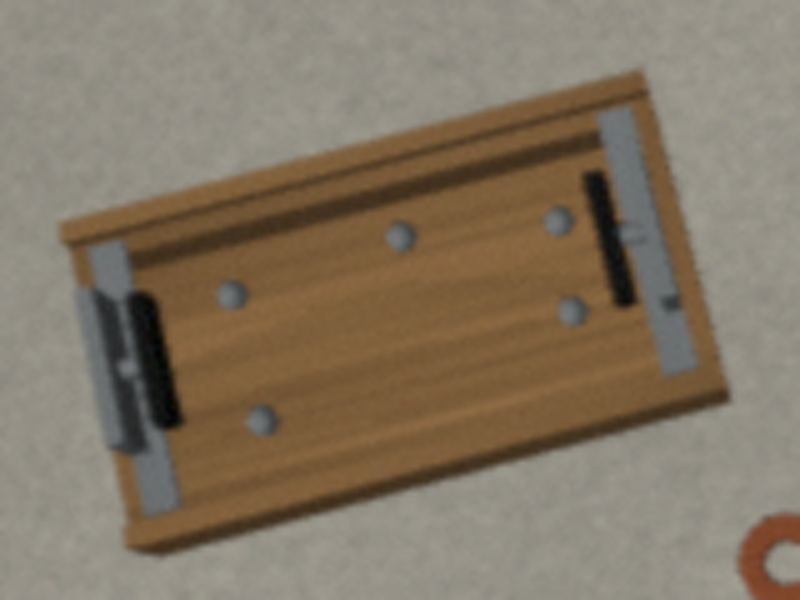

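View pics/t17f.png

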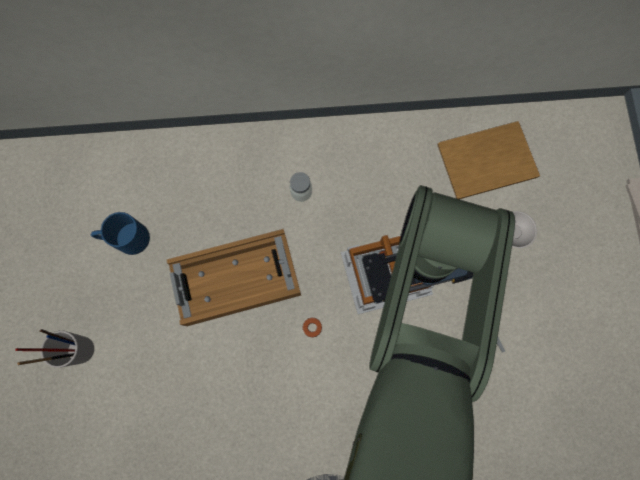

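All five balls are in the tray (zoom: 232,295; 262,420; 400,237; 558,220; 571,311), and the sieve sits on the stand. Nothing else has moved, so I'm handing in.

```bash
python3 - <<'E'
from workcell import env
print(env.job_done(), env.state()["time_s"])
E
```

```text
the job is handed in; nothing more can be done
the job is handed in; nothing more can be done
```

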